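Run copper bars through the resistance bench

TASK

First hold the black release handle up while you slide the carriage along the bench, and let go so that it catches the notch nearest the clip on the rail; then lay every copper bar across the fixed jaw and the carriage, each flat at the bottom of a slot of its own, the same slot in both combs. With all bars in, slide the fader level with the dark tab beside its track, let go for a moment, and slide it fully back to its zero end. Last, put every bar back flat on the grey mat, none on another; leave the carriage latched, and the screwdriver, tape roll and brass nut where they are.

Things in the scene. Friction and masses are not known exactly. Their poses are not given: they have to be found in the camera images.
- rail: Fixed aluminium base plate, 270 x 270 x 20 mm, on the table; origin on the table, 5 mm to +x of its middle. Own +y: the carriage's sliding direction, towards the fixed jaw. Along its -x edge (centre 112 mm to -x) runs a steel rack of 7 teeth, 6 notches 20 mm apart. A brass comb 24 mm thick, the fixed jaw, stands across it at y = +105 mm.
- jaw_seat (a point): Middle of the fixed jaw's slot floor, 40 mm above the table. Four slots run along the rail's y, at x = -57, -19, +19, +57 mm from here. Each is 16 mm wide for the lowest 6 mm, then flares at 45 degrees on both sides; the ridges end 17 mm above the slot floor. Any bar may go in any slot.
- carriage_seat (a point): Same point on the moving carriage, which carries an identical comb (four slots at x = -57, -19, +19, +57 mm, 24 mm thick along y, same height). Distance between the two seats: 200 mm minus the carriage joint value.
- carriage (a joint): Slide of the carriage along the rail's +y, towards the fixed jaw: -0.004 to 0.104 m, friction about 1 N. It can rest latched at 0, 0.02, 0.04, 0.06, 0.08 or 0.10 (1 mm of play). It is locked while the release is down.
- carriage_mark (a point): Tip of the dark index finger at the carriage's +x end, on the centre line of the carriage's comb: compare it with the clip along the rail's y.
- clip: Fixed dark steel clip, 24 x 8 x 14 mm, on the rail's top near its +x edge; its place along the rail's y shows where the carriage shall stand. Origin under its centre, axes as the rail's. It may stand between two notches: the nearest one counts (either when it is midway).
- release (a joint): Vertical slide of the release handle: 0 down (pin in a notch) to 0.018 m fully up. A spring pushes it down with 4 to 6.5 N. The pin clears the teeth above 0.014 m. Let go between notches, it slides down the sloped tooth tops and draws the carriage into the nearest notch.
- release_grip (a point): Centre of the black release handle: a block 50 mm along the rail's x, 14 mm along y, 18 mm high, on a 10 mm stem; 80 mm above the table when down. It sits beside the combs, 112 mm to -x of the carriage seat, 36 mm above the carriage plate below it. Moves with carriage and release.
- console: Fixed white control box, 190 x 210 x 45 mm, origin under its middle. The fader's track runs along its own y, 40 mm to -x of its middle.
- fader (a joint): Slide of the fader grip along the console's +y, 0 (zero end, at -y) to 0.10 m, friction about 1.5 N; stays where it is left.
- fader_top (a point): Top centre of the black fader grip: 28 mm (x) by 20 mm (y), 40 mm high, standing on a 14 mm high track; its top is 100 mm above the table.
- tab: Fixed dark steel tab, 20 x 5 x 10 mm, on the console beside the track (37 mm to +x of the track's centre). Origin under its centre, axes as the console's. The fader's centre must stand level with it along the console's y.
- mat: Fixed grey mat, 280 x 260 x 3 mm, flat on the table; origin under its centre. The bars start on it, side by side across its x, and go back onto it.
- screwdriver: Loose screwdriver, 140 mm long, grey handle, lying on the table; leave alone.
- tape: Loose white tape roll, 52 mm across, 18 mm high, lying flat; leave alone. Origin under its centre.
- clampnut: Loose round brass nut, 32 mm across, 26 mm high; leave alone. Origin under its centre.
- bar1: Loose copper bar, 12 x 210 x 12 mm, about 0.24 kg, lying flat on the grey mat with its length along its own y; origin under its centre. All bars are alike; some may be absent.
- bar1_mid (a point): Middle of bar1, 6 mm above its underside. In a slot it lies 46 mm above the table.
- bar2: Loose copper bar, 12 x 210 x 12 mm, about 0.24 kg, lying flat on the grey mat with its length along its own y; origin under its centre. All bars are alike; some may be absent.
- bar2_mid (a point): Middle of bar2, 6 mm above its underside. In a slot it lies 46 mm above the table.
- bar3: Loose copper bar, 12 x 210 x 12 mm, about 0.24 kg, lying flat on the grey mat with its length along its own y; origin under its centre. All bars are alike; some may be absent.
- bar3_mid (a point): Middle of bar3, 6 mm above its underside. In a slot it lies 46 mm above the table.
- bar4: Loose copper bar, 12 x 210 x 12 mm, about 0.24 kg, lying flat on the grey mat with its length along its own y; origin under its centre. All bars are alike; some may be absent.
- bar4_mid (a point): Middle of bar4, 6 mm above its underside. In a slot it lies 46 mm above the table.
Things that resemble listed ones, but are neither listed nor needed, are in the scene too. Leave any pink look-alike of the bar4 alone. Leave any pink look-alike of the bar3 alone.

How it is judged (in metres and radians):
On the way, in this order (a step that is already met when the one before it is completed fails the run):
1. the carriage is caught in the notch nearest the clip (y of carriage_mark in the frame of clip between -0.013 and 0.013 m and value of joint release below 0.0025 m and velocity of joint carriage between -0.02 and 0.02 m/s), for 0.3 s.
2. every bar lies flat in a slot of both combs (all of step 1 and z of bar1_mid in the frame of rail between 0.043 and 0.0495 m and x of bar1_mid in the frame of rail between -0.075 and 0.075 m and y of bar1_mid in the frame of rail between -0.03 and 0.125 m and angle between the y axis of each of bar1, bar2, bar3, bar4 and the y axis of rail, either way round below 0.06 rad and angle between bar1's own y axis and vertical between 1.52 and 1.62 rad and linear speed of each of bar1, bar2, bar3, bar4 below 0.03 m/s and z of bar2_mid in the frame of rail between 0.043 and 0.0495 m and x of bar2_mid in the frame of rail between -0.075 and 0.075 m and y of bar2_mid in the frame of rail between -0.03 and 0.125 m and angle between bar2's own y axis and vertical between 1.52 and 1.62 rad and z of bar3_mid in the frame of rail between 0.043 and 0.0495 m and x of bar3_mid in the frame of rail between -0.075 and 0.075 m and y of bar3_mid in the frame of rail between -0.03 and 0.125 m and angle between bar3's own y axis and vertical between 1.52 and 1.62 rad and z of bar4_mid in the frame of rail between 0.043 and 0.0495 m and x of bar4_mid in the frame of rail between -0.075 and 0.075 m and y of bar4_mid in the frame of rail between -0.03 and 0.125 m and angle between bar4's own y axis and vertical between 1.52 and 1.62 rad), for 0.2 s.
3. the fader stands level with the tab, all bars in (z of bar1_mid in the frame of rail between 0.043 and 0.0495 m and x of bar1_mid in the frame of rail between -0.075 and 0.075 m and y of bar1_mid in the frame of rail between -0.03 and 0.125 m and angle between the y axis of each of bar1, bar2, bar3, bar4 and the y axis of rail, either way round below 0.06 rad and angle between bar1's own y axis and vertical between 1.52 and 1.62 rad and linear speed of each of bar1, bar2, bar3, bar4 below 0.03 m/s and z of bar2_mid in the frame of rail between 0.043 and 0.0495 m and x of bar2_mid in the frame of rail between -0.075 and 0.075 m and y of bar2_mid in the frame of rail between -0.03 and 0.125 m and angle between bar2's own y axis and vertical between 1.52 and 1.62 rad and z of bar3_mid in the frame of rail between 0.043 and 0.0495 m and x of bar3_mid in the frame of rail between -0.075 and 0.075 m and y of bar3_mid in the frame of rail between -0.03 and 0.125 m and angle between bar3's own y axis and vertical between 1.52 and 1.62 rad and z of bar4_mid in the frame of rail between 0.043 and 0.0495 m and x of bar4_mid in the frame of rail between -0.075 and 0.075 m and y of bar4_mid in the frame of rail between -0.03 and 0.125 m and angle between bar4's own y axis and vertical between 1.52 and 1.62 rad and y of fader_top in the frame of tab between -0.005 and 0.005 m), for 0.2 s.
4. the fader is back at its zero end, all bars still in (z of bar1_mid in the frame of rail between 0.043 and 0.0495 m and x of bar1_mid in the frame of rail between -0.075 and 0.075 m and y of bar1_mid in the frame of rail between -0.03 and 0.125 m and angle between the y axis of each of bar1, bar2, bar3, bar4 and the y axis of rail, either way round below 0.06 rad and angle between bar1's own y axis and vertical between 1.52 and 1.62 rad and linear speed of each of bar1, bar2, bar3, bar4 below 0.03 m/s and z of bar2_mid in the frame of rail between 0.043 and 0.0495 m and x of bar2_mid in the frame of rail between -0.075 and 0.075 m and y of bar2_mid in the frame of rail between -0.03 and 0.125 m and angle between bar2's own y axis and vertical between 1.52 and 1.62 rad and z of bar3_mid in the frame of rail between 0.043 and 0.0495 m and x of bar3_mid in the frame of rail between -0.075 and 0.075 m and y of bar3_mid in the frame of rail between -0.03 and 0.125 m and angle between bar3's own y axis and vertical between 1.52 and 1.62 rad and z of bar4_mid in the frame of rail between 0.043 and 0.0495 m and x of bar4_mid in the frame of rail between -0.075 and 0.075 m and y of bar4_mid in the frame of rail between -0.03 and 0.125 m and angle between bar4's own y axis and vertical between 1.52 and 1.62 rad and value of joint fader below 0.005 m), for 0.2 s.
At the end, for the whole second after the job is handed in: Release down (within 2.5 mm) and carriage index within 13 mm of the clip along the rail; fader within 5 mm of its zero end; every bar present lies level and still on the mat (middle over the mat: 142 mm in x, 70 mm in y from its centre; height within 3 mm) (all of step 1 and x of bar1_mid in the frame of mat between -0.142 and 0.142 m and y of bar1_mid in the frame of mat between -0.07 and 0.07 m and z of bar1_mid in the frame of mat between 0.006 and 0.012 m and angle between bar1's own y axis and vertical between 1.52 and 1.62 rad and linear speed of each of bar1, bar2, bar3, bar4 below 0.03 m/s and x of bar2_mid in the frame of mat between -0.142 and 0.142 m and y of bar2_mid in the frame of mat between -0.07 and 0.07 m and z of bar2_mid in the frame of mat between 0.006 and 0.012 m and angle between bar2's own y axis and vertical between 1.52 and 1.62 rad and x of bar3_mid in the frame of mat between -0.142 and 0.142 m and y of bar3_mid in the frame of mat between -0.07 and 0.07 m and z of bar3_mid in the frame of mat between 0.006 and 0.012 m and angle between bar3's own y axis and vertical between 1.52 and 1.62 rad and x of bar4_mid in the frame of mat between -0.142 and 0.142 m and y of bar4_mid in the frame of mat between -0.07 and 0.07 m and z of bar4_mid in the frame of mat between 0.006 and 0.012 m and angle between bar4's own y axis and vertical between 1.52 and 1.62 rad and value of joint fader below 0.005 m); the robot touches nothing.
It fails at once if the screwdriver is moved by more than 30 mm (distance of screwdriver from where it was at the start of the episode above 0.03 m).
It fails at once if the tape roll is moved by more than 30 mm (distance of tape from where it was at the start of the episode above 0.03 m).
It fails at once if the brass nut is moved by more than 30 mm (distance of clampnut from where it was at the start of the episode above 0.03 m).
Of bar1, bar2, bar3, bar4 only 2 to 4 are there at a start; the rules pass over those that are not, and their reading is None.
At some moment in a run one of bar1, bar2, bar3, bar4 may be knocked a few centimetres aside while the robot is not near it.
Once in a run the grip may slacken for a moment while it holds something.
It also fails if it takes over 210 s, if anything falls off the work surface, if the arm or the gripper's body presses on something with over 40 N, if the wrist force passes 120 N, or if a joint passes its speed limit or range.

ROBOT

A 6-joint arm with a two-finger parallel gripper is mounted at the origin on the work surface. World frame = base frame: x ahead of the robot, y to its left, z up, the work surface at z = 0. Lengths are in mm, angles in rad, forces in N, time in s.
With the tool pointing down it reaches from about 400 to 825 mm from the base axis. Payload 7 kg.
Tool frame: the origin (TCP) lies midway between the tips of the shut fingers; the grasp point (between the pads) lies 19 mm behind it (env.pinch_z is the distance from the TCP to the grasp point, in mm); z points along the fingers, y is the line along which they close (so a half turn about z gives the same grasp; the last joint's range is limited). The gripper opens to 85 mm and grips with 20 to 120 N. Pads are 22 mm wide; open, the fingers measure 114 mm over their backs; the gripper's body (76 mm by 85 mm) begins 54 mm behind the grasp point. The pads swing forward as they close: fully open they stand 13 mm farther back than shut.
Start: joints at [-1.014, 0.359, 0.012, 0, -1.224, -0.288], TCP at [179.237, -650.745, 231.302] pointing down, gripper open.
Joint ranges: [-3.07, 3.07], [-1.43, 2.12], [-1.02, 1.25], [-3.03, 1.67], [-3.05, -0], [-3.03, 3.03]. Speed limits (rad/s): [2.39, 2.39, 3.01, 3.14, 3.14, 3.14].

INTERFACE

Orientations are given as a rotation vector (axis times angle).
In Python, from station import get_state, capture, get_calibration, env gives the robot as it stands.
- The arm moves only by the shell command python3 -m jog 'ROWS' [FORCE]. ROWS is a JSON object of lists of equal length, an entry for each row: "angular": the turn, a rotation vector about the tool's x, y, z in rad, a list of three; "delta_pos": the shift along the tool's x, y, z in cm, a list of three; "hand": the finger opening in cm, from 0 to 8.54. A call has 1 to 8 rows; each row is the pose to reach, as a shift and turn from the pose commanded when the call began, along the tool's axes at that moment; what a row does not reach only later rows make up. A row lasts 1/12 s, in which the tool goes at most 41.7 mm and 7.16 degrees, less where a joint would pass 70% of its speed; a pose out of reach is approached as far as the arm can. A call with a gripper value outside its range is refused whole. The fingers move at their own pace and stop on an object; FORCE is the grip in N (left out, the last holds). Time passes only in rows, so rows that repeat a pose let the fingers close. It gives the time, the measured TCP pose, the force, the opening and the grip force at its end, in the units of the state.
- get_state(): the state, without advancing time (a new reading comes with each control period).
- capture(name): name is "side" or "top"; returns the picture (384x512x3 uint8, red, green, blue); there is no depth.
- get_calibration(name): a dict with "fovy" (degrees; the focal length in pixels is half the picture's height over the tangent of half this angle, whatever the lens; pixels are square), "cx", "cy" (the principal point, pixels), "k1" (the pictures are not rectified: a ray, as slopes to the right and down, at radius r is drawn at 1 + k1 r^2 times it, then the intrinsics apply), "eye" and "attitude" of the camera in the world. Camera axes: x right, y up, looking along -z (the intrinsics and any distortion apply to the point x, -y, -z); pixel columns grow to the right and rows downward; lengths in mm; the calibration is good to about 2 mm. A picture is of the moment at which its call begins. get_calibration takes no time and is no camera call.
- env.sign_off(): hands the job in; it is judged then, once.
The state is a dict: "time_s": time; "joints": joint angles; "qvel": joint speeds; "joint_torque": joint torques, N m; "position": TCP position; "eef_rot": TCP orientation; "force": force on the tool from outside, world axes, zero at the start; "torque": the same for the moment, N m; "grip_width": finger opening in mm; "gripper_force": force on a finger pad.
Only numpy, scipy, OpenCV 4.12 (cv2) and the standard library are available. Lean on these libraries where they do the work, as an engineer would, in place of code of your own. Each camera call takes 0.05 s, during which the arm holds its last target. There are 200 camera calls.

## Working session

There is one attempt and no reset: what is moved stays moved. The work goes in short steps, Python scripts to look and compute and a shell command to move; the robot and the scene stay as the last step left them, time stands still between calls to the robot, and variables do not carry over. Pictures are saved under pics/ and viewed, at most 14 in all, crops included, and the job is handed in when it is done.

```bash
ls; mkdir -p pics; python3 - <<'E'
from station import get_state,capture,get_calibration,env
import cv2
print(get_state())
for n in("side","top"):
    print(get_calibration(n)); cv2.imwrite(f"pics/{n}0.png",capture(n)[:,:,::-1])
E
```

```text
pics
{'time_s': 0.0, 'joints': array([-1.01391461e+00,  3.59365444e-01,  1.10512557e-02, -3.20038279e-04,
       -1.22410479e+00, -2.88091744e-01]), 'qvel': array([ 2.00073762e-04,  2.05390863e-05, -4.77191981e-04, -2.18715545e-03,
        5.07619603e-04,  4.46037079e-04]), 'joint_torque': array([ 1.44174366e-03, -5.83318233e+01,  2.93422347e+01,  6.93600699e+00,
       -5.95621052e-03, -6.46039297e-06]), 'position': array([ 179.08534364, -650.30731701,  230.37966891]), 'eef_rot': array([ 4.20722304e-01, -3.11289816e+00, -2.51822677e-03]), 'force': array([-0.06579017,  0.24648978, -0.53622888]), 'torque': array([-0.01472069,  0.01379953, -0.03749657]), 'gripper_force': 0.0, 'grip_width': 85.20615919887632}
{'fovy': 42.810566831325325, 'cx': 262.0377304574551, 'cy': 192.1280846522887, 'k1': -0.01000728275270017, 'eye': array([-330.75664442, 1048.08515986, 1114.0750144 ]), 'attitude': array([ 0.39320198, -1.06686852, -2.2318408 ])}
{'fovy': 44.99202708896649, 'cx': 257.55809966726554, 'cy': 189.76323036898015, 'k1': 0.00641223570291761, 'eye': array([ 298.20614105,   91.47551986, 1581.61282831]), 'attitude': array([ 0.07125421, -0.09306913, -1.54159249])}
```

View pics/side0.png

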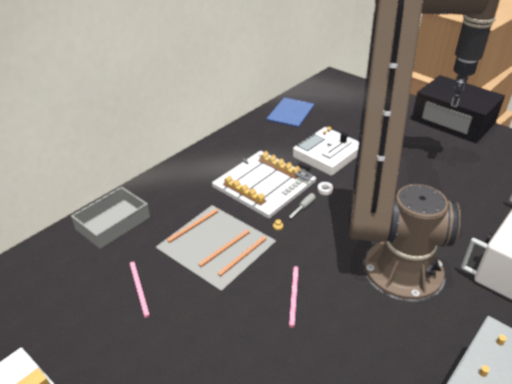

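View pics/top0.png

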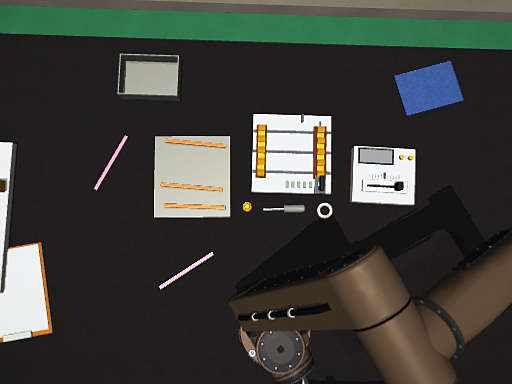

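The top view shows the rail at cols 252-331, rows 113-193. The carriage is the right comb (col 320) with the handle at (320,185), and the clip is near (302,118). Three copper bars lie on the mat at cols 155-230. The pink look-alikes are at (110,163) and (187,270). The console is at cols 351-415 with the fader near (399,186). I'll take closer crops next.

```bash
cat >h.py <<'E'
import numpy as np,cv2
from scipy.spatial.transform import Rotation as R
from station import get_state,capture,get_calibration,env
def cam(n):
    c=get_calibration(n);f=192/np.tan(np.radians(c["fovy"])/2);return c,f,R.from_rotvec(c["attitude"]).as_matrix()
def ray(n,u,v):
    c,f,M=cam(n);x=(u-c["cx"])/f;y=(v-c["cy"])/f;rd=np.hypot(x,y);r=rd
    for _ in range(5): r=rd/(1+c["k1"]*r*r)
    s=r/rd if rd>0 else 1
    d=M@np.array([x*s,-y*s,-1.]);return c["eye"],d/np.linalg.norm(d)
def plane(n,u,v,z):
    e,d=ray(n,u,v);return e+d*(z-e[2])/d[2]
def proj(n,p):
    c,f,M=cam(n);q=M.T@(np.asarray(p,float)-c["eye"]);x,y=q[0]/-q[2],-q[1]/-q[2];k=1+c["k1"]*(x*x+y*y)
    return np.array([c["cx"]+f*x*k,c["cy"]+f*y*k])
def tri(a,b):  # a=(n,u,v)
    (e1,d1),(e2,d2)=ray(*a),ray(*b);s=np.linalg.lstsq(np.c_[d1,-d2],e2-e1,rcond=None)[0]
    p,q=e1+d1*s[0],e2+d2*s[1];return (p+q)/2,np.linalg.norm(p-q)
E
python3 - <<'E'
from h import *
t=cv2.imread("pics/top0.png");s=cv2.imread("pics/side0.png")
cv2.imwrite("pics/c1.png",cv2.resize(t[105:215,240:425],None,fx=4.3,fy=4.3,interpolation=cv2.INTER_CUBIC))
cv2.imwrite("pics/c2.png",cv2.resize(s[115:220,205:365],None,fx=5,fy=5,interpolation=cv2.INTER_CUBIC))
# bars
for n,im in(("top",t),("side",s)):
    h=cv2.cvtColor(im,cv2.COLOR_BGR2HSV)
    m=cv2.inRange(h,(3,110,90),(16,255,255))
    k,l,st,ce=cv2.connectedComponentsWithStats(m)
    for i in range(1,k):
        if st[i,4]>80:
            pts=np.argwhere(l==i)[:,::-1].astype(np.float32);r=cv2.minAreaRect(pts)
            P=plane(n,*ce[i],13);b=cv2.boxPoints(r)
            ev=np.linalg.eigh(np.cov(pts.T))[1][:,1]
            a,c=plane(n,*(ce[i]-20*ev),13),plane(n,*(ce[i]+20*ev),13);d=a-c
            d=d*np.sign(d[1])
            print(n,ce[i].round(1),st[i,4],P.round(1),"len px",np.round(r[1],1),"yaw off +y",np.round(np.arctan2(-d[0],d[1]),3))
    m=cv2.inRange(h,(0,0,110),(180,40,200))
E
```

```text
top [314.3 152.6] 124 [ 597.8 -119.9   13. ] len px [ 2.3 51.1] yaw off +y 1.56
top [194.  142.8] 205 [619.6 294.1  13. ] len px [60.5  3.9] yaw off +y -0.062
top [ 41.9 291.6] 430 [106.3 773.6  13. ] len px [92.  33.4] yaw off +y -1.363
side [437.   45.9] 1854 [  661.5 -1645.8    13. ] len px [41.6 62.1] yaw off +y 0.388
side [495.3  55.2] 1152 [  361.4 -1735.2    13. ] len px [31.7 74.4] yaw off +y 0.166
side [504.5  90.4] 286 [  174.4 -1347.6    13. ] len px [40. 18.] yaw off +y 0.284
side [192.1 225.8] 109 [615.3 296.5  13. ] len px [ 2.  55.8] yaw off +y -0.062
side [222.6 248.9] 124 [465.  306.9  13. ] len px [ 2.2 58. ] yaw off +y -0.055
side [241.2 256.5] 127 [398.7 293.1  13. ] len px [ 2.2 57.6] yaw off +y -0.009
```

View pics/c1.png

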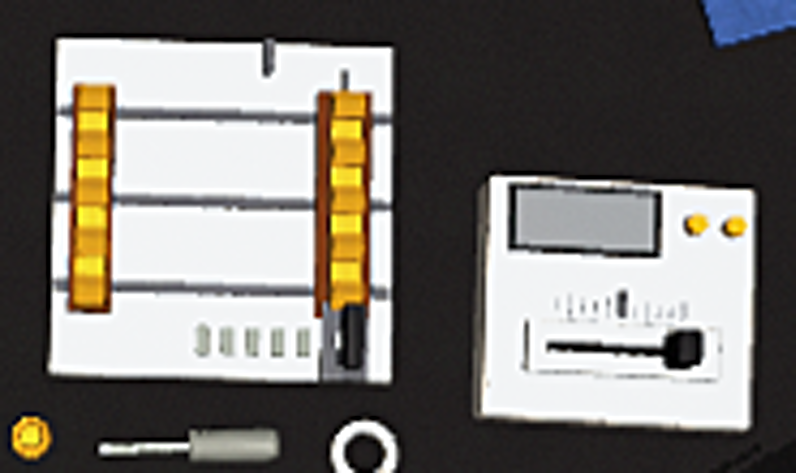

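View pics/c2.png

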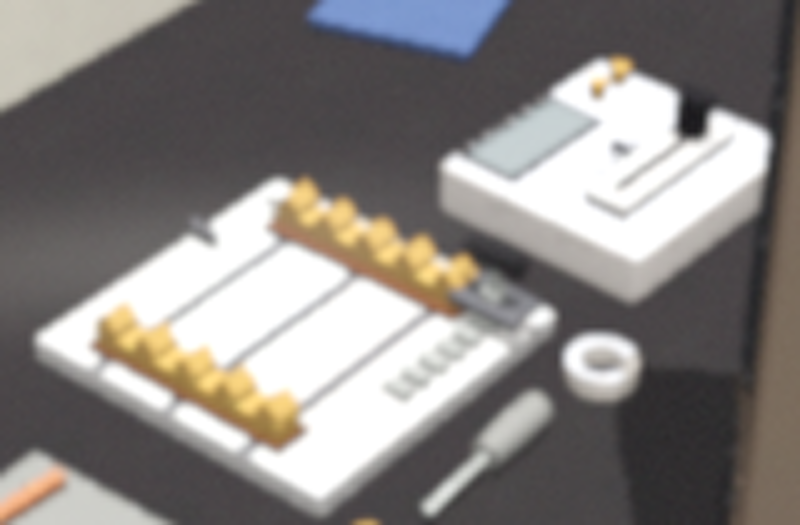

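The crops show clip (268,57) → px (302.3,118.3), index (345,78) → (320.2,123.1), handle (350,337) → (321.4,183.4), fader (686,349) → (399.5,186.2) and tab (623,303) → (384.9,175.5). For bars, the candidates are three copper ones on the mat at about (194,143), (191,187) and (194,207), plus pink ones at (110,163) and (187,270), which I reject. Next I convert the pixels to metric positions.

```bash
cat >>h.py <<'E'
def comps(n,im,lo,hi,box,amin=20):
    h=cv2.cvtColor(im,cv2.COLOR_BGR2HSV);m=cv2.inRange(h,lo,hi);z=np.zeros_like(m);x0,y0,x1,y1=box;z[y0:y1,x0:x1]=m[y0:y1,x0:x1]
    k,l,st,ce=cv2.connectedComponentsWithStats(z)
    return [np.argwhere(l==i)[:,::-1].astype(float) for i in range(1,k) if st[i,4]>=amin]
def wrect(n,pts,z):
    W=np.array([plane(n,*p,z)[:2] for p in pts]);r=cv2.minAreaRect(W.astype(np.float32));return r,W
def bars(n,im,box,z,amin=60):
    out=[]
    for p in comps(n,im,(3,70,90),(16,255,255),box,amin):
        W=np.array([plane(n,*q,z)[:2] for q in p]);c=W.mean(0);e=np.linalg.svd(W-c)[2][0] if len(W)<4000 else None
        e=e*np.sign(e[1]);t=(W-c)@e;out.append((c+e*(t.max()+t.min())/2,-np.arctan2(e[0],e[1]),np.ptp(t),p.mean(0),len(p)))
    return out
E
python3 - <<'E'
from h import *
t=cv2.imread("pics/top0.png");s=cv2.imread("pics/side0.png")
print("bars")
for b in bars("top",t,(150,130,235,220),15): print("top",*[np.round(x,3) for x in b])
for b in bars("side",s,(155,200,280,285),15): print("side",*[np.round(x,3) for x in b])
for nm,box,z,lo,hi in(("rail",(245,105,340,200),20,(0,0,185),(180,60,255)),("console",(345,140,420,210),45,(0,0,185),(180,60,255)),("mat",(150,130,235,222),3,(0,0,110),(180,50,215)),("tape",(310,198,338,222),18,(0,0,150),(180,60,255))):
    p=max(comps("top",t,lo,hi,box),key=len);r,W=wrect("top",p,z);print(nm,np.round(r[0],1),np.round(r[1],1),round(r[2],2),len(p))
for n,im,box in(("top",t,(245,105,340,200)),("side",s,(215,140,320,215))):
    for p in comps(n,im,(14,120,90),(32,255,255),box,40):
        for z in (57,): 
            r,W=wrect(n,p,z);print("comb",n,p.mean(0).round(1),len(p),np.round(r[0],1),np.round(r[1],1),round(r[2],2))
C=lambda x,y:(240+x/4.3,105+y/4.3);S=lambda x,y:(205+x/5,115+y/5)
for nm,a,z,b in(("clip",(268,57),34,(203,230)),("mark",(345,78),40,None),("handle",(350,335),89,(497,257)),("fader",(686,349),100,(694,100)),("tab",(623,303),55,(622,148))):
    print(nm,plane("top",*C(*a),z).round(1),tri(("top",*C(*a)),("side",*S(*b))) if b else "")
# ridge peaks: first and last, both combs
for nm,a,b in(("jaw+",(95,98),(120,315)),("jaw-",(91,285),(280,405)),("car+",(352,105),(305,186)),("car-",(348,280),(463,262))):
    print(nm,tri(("top",*C(*a)),("side",*S(*b))))
E
```

```text
bars
top [618.884 290.422] -0.062 207.129 [194.147 142.839] 224
top [469.185 341.334] -0.061 115.553 [178.171 185.886] 70
side [615.046 291.365] -0.069 209.935 [191.268 225.843] 235
side [464.484 298.336] -0.052 211.357 [223.253 248.008] 249
side [398.719 286.237] -0.006 212.238 [241.422 255.906] 256
rail [491.  -12.6] [ 65.5 213.5] 0.25 1059Traceback (most recent call last):
  File "<stdin>", line 7, in <module>
  File "h.py", line 24, in wrect
    W=np.array([plane(n,*p,z)[:2] for p in pts]);r=cv2.minAreaRect(W.astype(np.float32));return r,W
                ~~~~~^^^^^^^^
  File "h.py", line 12, in plane
    e,d=ray(n,u,v);return e+d*(z-e[2])/d[2]
        ~~~^^^^^^^
  File "h.py", line 7, in ray
    c,f,M=cam(n);x=(u-c["cx"])/f;y=(v-c["cy"])/f;rd=np.hypot(x,y);r=rd
          ~~~^^^
  File "h.py", line 5, in cam
    c=get_calibration(n);f=192/np.tan(np.radians(c["fovy"])/2);return c,f,R.from_rotvec(c["attitude"]).as_matrix()
ValueError: time passes only in moves, steps and waits
```

```bash
sed -i 's/^def cam(n):/import functools\n@functools.lru_cache(None)\ndef cam(n):/' h.py
python3 - <<'E'
from h import *
t=cv2.imread("pics/top0.png");s=cv2.imread("pics/side0.png")
for b in bars("top",t,(150,130,235,220),15,8): print("top",*[np.round(x,3) for x in b])
for nm,box,z,lo,hi in(("rail",(245,105,340,197),20,(0,0,150),(180,90,255)),("console",(345,140,420,210),45,(0,0,170),(180,90,255)),("mat",(150,130,235,222),3,(0,0,90),(180,60,255)),("tape",(310,198,338,222),18,(0,0,120),(180,90,255))):
    p=np.vstack(comps("top",t,lo,hi,box,30));r,W=wrect("top",p,z);print(nm,np.round(r[0],1),np.round(r[1],1),round(r[2],2),len(p))
for n,im,box in(("top",t,(245,105,340,200)),("side",s,(215,140,320,215))):
    for p in comps(n,im,(14,120,90),(32,255,255),box,40):
            r,W=wrect(n,p,57);print("comb",n,p.mean(0).round(1),len(p),np.round(r[0],1),np.round(r[1],1),round(r[2],2))
C=lambda x,y:(240+x/4.3,105+y/4.3);S=lambda x,y:(205+x/5,115+y/5)
for nm,a,z,b in(("clip",(268,57),34,(203,230)),("mark",(345,78),40,None),("handle",(350,335),89,(497,257)),("fader",(686,349),100,(694,100)),("tab",(623,303),55,(622,148)),("nut",(30,438),26,None),("sd",(190,445),8,None)):
    print(nm,plane("top",*C(*a),z).round(1),tri(("top",*C(*a)),("side",*S(*b))) if b else "")
for nm,a,b in(("jaw+",(95,98),(120,315)),("jaw-",(91,285),(280,405)),("car+",(352,105),(305,186)),("car-",(348,280),(463,262))):
    print(nm,tri(("top",*C(*a)),("side",*S(*b))))
E
```

```text
top [618.884 290.422] -0.062 207.129 [194.147 142.839] 224
top [469.185 341.334] -0.061 115.553 [178.171 185.886] 70
top [470.525 279.346] -0.151 24.625 [196.429 186.   ] 14
top [469.24  238.687] -0.068 23.975 [207.833 186.667] 12
top [466.611 200.054] -0.423 19.787 [220.  187.9] 10
top [459.589 239.933] -0.037 74.606 [207.958 189.542] 24
top [399.534 349.239] -0.072 81.568 [172.583 206.083] 36
top [406.268 295.325] -0.012 60.811 [189.37  204.704] 27
top [405.116 205.556] -0.062 51.433 [217.04 205.8 ] 25
top [396.748 244.281] 0.028 60.699 [206. 208.] 19
rail [591.9 -39.7] [271.3 268.2] 0.1 4380
console [ 522.9 -348.9] [207.9 190.6] 88.43 3025
mat [505.5 299.4] [280.5 257. ] 1.9 5395
tape [ 400.9 -154.8] [47.4 47.8] 1.58 116
comb top [260.9 150.6] 390 [591.8  64.5] [ 25.  173.3] 89.83
comb top [320.3 151. ] 381 [ 595.8 -134.5] [169.8  23.6] 0.77
comb side [288.  169.2] 99 [ 537.  -107.7] [75.8 59.7] 25.37
comb side [245.  191.1] 290 [574.2  84.3] [ 39. 177.] 89.67
clip [711.6 -74.2  34. ] (array([712.39234766, -74.7278559 ,  30.36668249]), np.float64(0.31043445373505124))
mark [ 694.8 -134.9   40. ] 
handle [ 484.1 -134.    89. ] (array([ 483.91610927, -136.45955533,   78.95668334]), np.float64(3.4436161387284643))
fader [ 479.4 -385.2  100. ] (array([ 480.01560341, -387.62581797,   92.9282478 ]), np.float64(0.5483514911175011))
tab [ 519.4 -350.8   55. ] (array([ 519.67663256, -353.06413265,   48.7689559 ]), np.float64(1.504425539366038))
nut [403.7 106.   26. ] 
sd [402.9 -20.5   8. ] 
jaw+ (array([669.72040018,  62.04800419,  49.0409543 ]), np.float64(1.9008281382780046))
jaw- (array([521.29132156,  60.5080195 ,  44.02692801]), np.float64(4.479395480709326))
car+ (array([ 667.22718205, -139.07285076,   58.02687756]), np.float64(3.9045848322974974))
car- (array([ 524.8629933 , -141.65121848,   53.11526759]), np.float64(15.851565291585645))
```

Checks hold: rail 271x268 at yaw ≈0, console 208x191, mat 280x257, combs 199 mm apart. The jaw seat is at about (597,65), and the clip is 60 mm along from the index, so the carriage goes to joint 0.06. Now the helper that turns targets into rows.

```bash
cat >>h.py <<'E'
def plan(*tg,start=None):
    """targets: (x,y,z,yaw of tool y from world +y, rad); prints cm shift/turn in tool axes, sequentially"""
    s=get_state();p=s["position"];M=R.from_rotvec(s["eef_rot"])
    if start: p,M=start
    for x,y,z,w in tg:
        T=R.from_euler('z',w)*R.from_matrix(np.diag([-1.,1,-1]));
        d=M.inv().apply(np.array([x,y,z])-p)/10;a=(M.inv()*T).as_rotvec()
        print("d",d.round(2).tolist(),"ang",a.round(3).tolist(),"rows",round(max(np.linalg.norm(d)/4.17,np.linalg.norm(a)/.125),1));p,M=np.array([x,y,z]),T
def st():
    s=get_state();M=R.from_rotvec(s["eef_rot"]).as_matrix();print(round(s["time_s"],2),s["position"].round(1),"yaw",round(float(np.arctan2(-M[0,1],M[1,1])),3),"tilt",M[:2,2].round(3),"F",s["force"].round(1),"w",round(s["grip_width"],1),"gf",round(s["gripper_force"],1))
E
python3 -c "
from h import *
plan((484.5,-135,190,0),(484.5,-135,63,0))"
```

```text
d [-43.12, 41.57, 4.1] ang [0.001, -0.0, 0.269] rows 14.4
d [0.0, 0.0, 12.7] ang [0.0, 0.0, 0.0] rows 3.0
```

```bash
python3 -m jog '{"delta_pos":[[-21.5,20.8,2],[-21.5,20.8,2],[-21.5,20.8,2],[-21.5,20.8,2],[-21.5,20.8,2],[-21.5,20.8,2],[-21.5,20.8,2],[-21.5,20.8,2]],"angular":[[0,0,0.269],[0,0,0.269],[0,0,0.269],[0,0,0.269],[0,0,0.269],[0,0,0.269],[0,0,0.269],[0,0,0.269]],"hand":[5,5,5,5,5,5,5,5]}' 40
python3 -c "
from h import *
st();plan((484.5,-135,190,0),(484.5,-135,63,0))"
```

```text
time_s: 0.77
position: [332.8, -389.1, 211.0]
eef_rot: [-0.004, 3.141, 0.002]
force: [0.7, -0.2, -0.4]
grip_width: 50.3
gripper_force: 0.0
0.77 [ 332.8 -389.1  211. ] yaw 0.002 tilt [0.    0.001] F [ 0.7 -0.2 -0.4] w 50.3 gf 0.0
d [-15.23, 25.37, 2.13] ang [0.001, 0.0, 0.002] rows 7.1
d [0.0, 0.0, 12.7] ang [0.0, 0.0, 0.0] rows 3.0
```

```bash
python3 -m jog '{"delta_pos":[[-15.2,25.4,2.1],[-15.2,25.4,2.1],[-15.2,25.4,2.1],[-15.2,25.4,2.1],[-15.2,25.4,2.1],[-15.2,25.4,2.1],[-15.2,25.4,2.1],[-15.2,25.4,2.1]],"angular":[[0,0,0],[0,0,0],[0,0,0],[0,0,0],[0,0,0],[0,0,0],[0,0,0],[0,0,0]],"hand":[5,5,5,5,5,5,5,5]}'
python3 -m jog '{"delta_pos":[[0,0,4],[0,0,8],[0,0,10],[0,0,10]],"angular":[[0,0,0],[0,0,0],[0,0,0],[0,0,0]],"hand":[5,5,5,5]}'
python3 - <<'E'
from h import *
st();plan((484.5,-135,63,0))
im=capture("side");cv2.imwrite("pics/a.png",cv2.resize(im[100:230,200:370,::-1],None,fx=4.5,fy=4.5,interpolation=cv2.INTER_CUBIC))
E
```

```text
time_s: 1.43
position: [485.9, -135.0, 189.8]
eef_rot: [-0.005, 3.141, 0.0]
force: [-0.0, -0.0, 1.3]
grip_width: 50.0
gripper_force: 0.0
time_s: 1.77
position: [479.8, -139.1, 85.8]
eef_rot: [-0.001, -3.133, -0.0]
force: [-1.0, -0.6, -0.3]
grip_width: 50.2
gripper_force: 0.0
1.77 [ 479.8 -139.1   85.8] yaw -0.001 tilt [-0.009  0.   ] F [-1.  -0.6 -0.3] w 50.2 gf 0.0
d [-0.49, 0.41, 2.28] ang [0.0, -0.009, -0.001] rows 0.6
```

View pics/a.png

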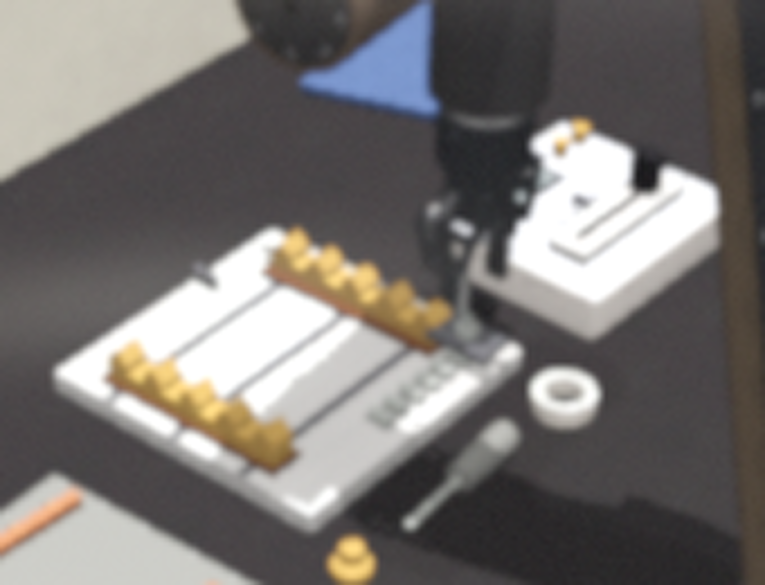

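The hand is over the handle, the finger at crop (465,290), and the handle looks to be between the fingers. It was still moving at that reading, so I let it settle while descending.

```bash
python3 -m jog '{"delta_pos":[[0,0,1],[0,0,2],[0,0,2.6],[0,0,2.6],[0,0,2.6],[0,0,2.6]],"angular":[[0,0,0],[0,0,0],[0,0,0],[0,0,0],[0,0,0],[0,0,0]],"hand":[5,5,5,5,5,5]}'
python3 -c "
from h import *
st();plan((484.5,-135,63,0))"
```

```text
time_s: 2.32
position: [483.7, -139.2, 64.9]
eef_rot: [0.0, 3.141, -0.0]
force: [0.4, 0.5, 0.4]
grip_width: 50.0
gripper_force: 0.0
2.32 [ 483.7 -139.2   64.9] yaw -0.0 tilt [ 0.001 -0.   ] F [0.4 0.5 0.4] w 50.0 gf 0.0
d [-0.08, 0.42, 0.19] ang [-0.0, 0.001, -0.0] rows 0.1
```

```bash
python3 -m jog '{"delta_pos":[[0,0.4,0.2],[0,0.4,0.2],[0,0.4,0.2],[0,0.4,0.2],[0,0.4,0.2],[0,0.4,0.2],[0,0.4,0.2],[0,0.4,0.2]],"angular":[[0,0,0],[0,0,0],[0,0,0],[0,0,0],[0,0,0],[0,0,0],[0,0,0],[0,0,0]],"hand":[5,5,3,1,0.6,0.6,0.6,0.6]}' 60
python3 -m jog '{"delta_pos":[[0,0,0],[0,0,0],[0,0,0]],"angular":[[0,0,0],[0,0,0],[0,0,0]],"hand":[0.6,0.6,0.6]}'
```

```text
time_s: 2.98
position: [483.4, -136.5, 62.8]
eef_rot: [-0.0, 3.142, -0.003]
force: [-0.3, -10.4, 2.4]
grip_width: 13.0
gripper_force: 60.2
time_s: 3.23
position: [483.4, -136.5, 62.8]
eef_rot: [-0.0, 3.142, -0.003]
force: [-0.7, -9.6, 1.7]
grip_width: 12.8
gripper_force: 60.2
```

```bash
python3 -m jog '{"delta_pos":[[0,-0.1,-0.8],[0,-0.1,-1.6],[0,-0.1,-1.7],[0,-0.1,-1.7]],"angular":[[0,0,0],[0,0,0],[0,0,0],[0,0,0]],"hand":[0.6,0.6,0.6,0.6]}'
python3 -m jog '{"delta_pos":[[0,1.5,0],[0,3,0],[0,4.5,0],[0,5.5,0],[0,6,0],[0,6,0],[0,6,0],[0,6,0]],"angular":[[0,0,0],[0,0,0],[0,0,0],[0,0,0],[0,0,0],[0,0,0],[0,0,0],[0,0,0]],"hand":[0.6,0.6,0.6,0.6,0.6,0.6,0.6,0.6]}'
```

```text
time_s: 3.57
position: [483.4, -136.0, 79.5]
eef_rot: [0.001, 3.141, 0.001]
force: [2.2, -0.7, -7.4]
grip_width: 13.1
gripper_force: 59.6
time_s: 4.23
position: [483.4, -76.2, 79.2]
eef_rot: [-0.0, -3.142, -0.0]
force: [2.5, 0.5, -6.8]
grip_width: 12.5
gripper_force: 59.7
```

Raised by 16.7 mm and slid 60 mm. Now I lower it into the notch, let go and back off.

```bash
python3 -m jog '{"delta_pos":[[0,0,0.6],[0,0,1.2],[0,0,1.7],[0,0,1.7],[0,0,1.7],[0,0,1.7]],"angular":[[0,0,0],[0,0,0],[0,0,0],[0,0,0],[0,0,0],[0,0,0]],"hand":[0.6,0.6,0.6,0.6,0.6,0.6]}'
python3 -m jog '{"delta_pos":[[0,0,0],[0,0,0],[0,0,0],[0,0,0],[0,0,0],[0,0,0]],"angular":[[0,0,0],[0,0,0],[0,0,0],[0,0,0],[0,0,0],[0,0,0]],"hand":[2,4,4.5,4.5,4.5,4.5]}'
python3 -m jog '{"delta_pos":[[0,0,-4],[0,0,-8],[0,0,-12],[0,0,-12],[0,0,-12],[0,0,-12]],"angular":[[0,0,0],[0,0,0],[0,0,0],[0,0,0],[0,0,0],[0,0,0]],"hand":[4.5,4.5,4.5,4.5,4.5,4.5]}'
python3 - <<'E'
from h import *
st();plan((472,300,200,1.57),(472,300,200,-1.57))
print(get_state()["joints"].round(2))
E
```

```text
time_s: 4.73
position: [483.4, -76.8, 62.8]
eef_rot: [0.0, 3.142, -0.001]
force: [-1.9, -0.9, 6.0]
grip_width: 12.7
gripper_force: 61.7
time_s: 5.23
position: [483.3, -76.2, 62.2]
eef_rot: [-0.0, -3.141, 0.0]
force: [0.2, -0.8, -0.3]
grip_width: 45.1
gripper_force: 0.0
time_s: 5.73
position: [483.0, -76.0, 182.3]
eef_rot: [0.001, 3.141, 0.001]
force: [0.2, -0.3, 0.1]
grip_width: 44.9
gripper_force: 0.0
5.73 [483.  -76.  182.3] yaw -0.0 tilt [0.    0.001] F [ 0.2 -0.3  0.1] w 44.9 gf 0.0
d [1.12, 37.61, -1.75] ang [0.0, 0.001, -1.57] rows 12.6
d [0.0, 0.0, 0.0] ang [0.0, 0.0, 3.14] rows 25.1
[ 0.25  0.09 -0.46 -0.   -1.02 -1.82]
```

```bash
python3 -m jog '{"delta_pos":[[-4,4,0],[-8,8,0],[-10,12,0],[-12,16,0],[-13,20,0],[-13.4,24,0],[-13.4,28,0],[-13.4,30,0]],"angular":[[0,0,-1.505],[0,0,-1.505],[0,0,-1.505],[0,0,-1.505],[0,0,-1.505],[0,0,-1.505],[0,0,-1.505],[0,0,-1.505]],"hand":[4.5,4.5,4.5,4.5,4.5,4.5,4.5,4.5]}'
python3 - <<'E'
from h import *
st();plan((617,291,120,1.505))
t=capture("top")[:,:,::-1].copy();s=capture("side")[:,:,::-1].copy()
cv2.imwrite("pics/t1.png",t);cv2.imwrite("pics/s1.png",s)
for n,im,b in(("top",t,(150,130,235,220)),("side",s,(155,200,280,285))):
    for q in bars(n,im,b,15,12): print(n,*[np.round(x,3) for x in q])
E
```

```text
time_s: 6.4
position: [616.5, 217.5, 179.6]
eef_rot: [1.512, -2.75, 0.001]
force: [1.2, -0.9, 0.2]
grip_width: 45.2
gripper_force: 0.0
6.4 [616.5 217.5 179.6] yaw 1.005 tilt [-0.003 -0.002] F [ 1.2 -0.9  0.2] w 45.2 gf 0.0
d [-6.25, 3.88, 5.95] ang [0.002, -0.003, -0.5] rows 4.0
top [656.767 416.568] 0.197 23.604 [158.105 131.053] 19
top [621.544 337.943] -0.077 96.758 [181.535 141.782] 101
top [614.271 221.527] -0.038 68.799 [215.    144.833] 78
top [424.255 396.624] -1.032 209.417 [162.676 201.384] 1068
top [470.424 335.466] -0.74 16.96 [180.    185.643] 14
top [466.057 257.292] -0.057 130.22 [203.641 187.564] 156
top [401.8   227.625] -0.02 94.959 [212.009 206.693] 114
side [529.373  62.659] -1.011 38.881 [259.    201.765] 17
side [615.112 289.588] -0.059 213.514 [191.888 225.427] 267
side [464.685 299.45 ] -0.054 209.087 [223.681 247.659] 276
side [398.84  285.182] -0.007 214.338 [241.886 255.484] 273
```

The bars haven't moved. Now I finish the turn above the first bar and descend.

```bash
python3 -m jog '{"delta_pos":[[-3,2,2],[-6.2,3.9,4],[-6.2,3.9,6],[-6.2,3.9,6],[-6.2,3.9,6],[-6.2,3.9,6],[-6.2,3.9,6]],"angular":[[0,0,-0.5],[0,0,-0.5],[0,0,-0.5],[0,0,-0.5],[0,0,-0.5],[0,0,-0.5],[0,0,-0.5]],"hand":[4.5,4.5,4.5,4.5,4.5,4.5,4.5]}'
python3 -m jog '{"delta_pos":[[0,0,3],[0,0,6],[0,0,8],[0,0,9],[0,0,9],[0,0,9]],"angular":[[0,0,0],[0,0,0],[0,0,0],[0,0,0],[0,0,0],[0,0,0]],"hand":[4.5,4.5,4.5,4.5,4.5,4.5]}'
python3 -c "
from h import *
st();plan((617,290,7,1.507))"
```

```text
time_s: 7.08
position: [617.8, 288.9, 122.1]
eef_rot: [2.136, -2.304, 0.0]
force: [-0.2, -0.1, 0.5]
grip_width: 45.4
gripper_force: 0.0
time_s: 7.58
position: [618.3, 289.3, 33.1]
eef_rot: [-2.139, 2.3, -0.001]
force: [-0.5, 0.7, 0.8]
grip_width: 45.1
gripper_force: 0.0
7.58 [618.3 289.3  33.1] yaw 1.498 tilt [0.001 0.   ] F [-0.5  0.7  0.8] w 45.1 gf 0.0
d [-0.06, 0.13, 2.61] ang [-0.001, 0.0, -0.009] rows 0.6
```

```bash
python3 -m jog '{"delta_pos":[[0,0.1,1.3],[0,0.1,2.6],[0,0.1,2.6],[0,0.1,2.6],[0,0.1,2.6],[0,0.1,2.6],[0,0.1,2.6],[0,0.1,2.6]],"angular":[[0,0,0],[0,0,0],[0,0,0],[0,0,0],[0,0,0],[0,0,0],[0,0,0],[0,0,0]],"hand":[4.5,4.5,4.5,3,1,0.5,0.5,0.5]}' 80
python3 -m jog '{"delta_pos":[[0,0,0],[0,0,0],[0,0,-2],[0,0,-5],[0,0,-9],[0,0,-11],[0,0,-11],[0,0,-11]],"angular":[[0,0,0],[0,0,0],[0,0,0],[0,0,0],[0,0,0],[0,0,0],[0,0,0],[0,0,0]],"hand":[0.5,0.5,0.5,0.5,0.5,0.5,0.5,0.5]}'
python3 - <<'E'
from h import *
st();plan((654,-5,118,1.571),(654,-5,70,1.571))
s=capture("side")[:,:,::-1].copy();cv2.imwrite("pics/s2.png",cv2.resize(s[130:300,150:360],None,fx=3.5,fy=3.5,interpolation=cv2.INTER_CUBIC))
E
```

```text
time_s: 8.25
position: [617.3, 289.9, 7.6]
eef_rot: [-2.14, 2.297, -0.001]
force: [-1.4, -1.1, 6.9]
grip_width: 9.1
gripper_force: 79.1
time_s: 8.92
position: [616.9, 289.9, 117.6]
eef_rot: [-2.139, 2.297, 0.001]
force: [-0.7, -0.2, -3.3]
grip_width: 9.2
gripper_force: 78.7
8.92 [616.9 289.9 117.6] yaw 1.499 tilt [0.002 0.002] F [-0.7 -0.2 -3.3] w 9.2 gf 78.7
d [29.15, -5.81, -0.09] ang [-0.002, 0.002, -0.072] rows 7.1
d [0.0, 0.0, 4.8] ang [0.0, 0.0, 0.0] rows 1.2
```

View pics/s2.png

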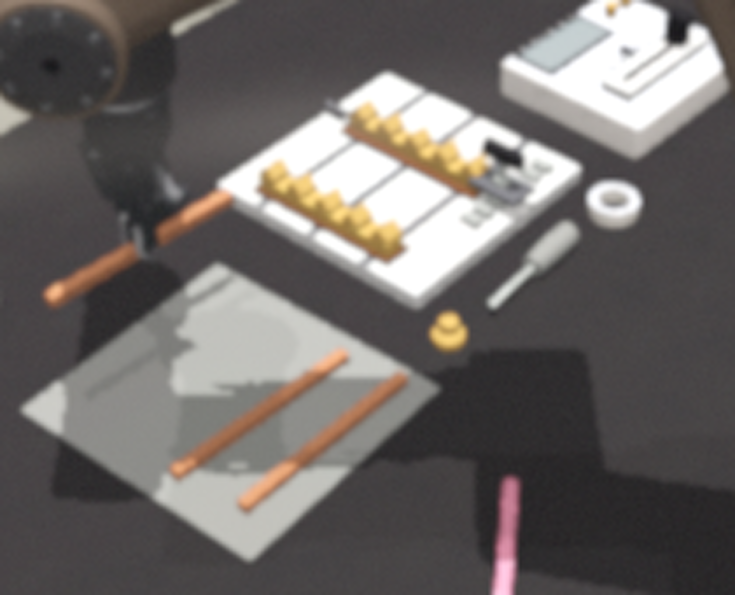

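The bar is held level mid-length, and the carriage index is next to the clip. Next I carry it to the slot at x=654.

```bash
python3 -m jog '{"delta_pos":[[3,-0.5,0],[7,-1.5,0],[11,-2.5,0],[15,-3.5,0],[19,-4.5,0],[23,-5.3,0],[27,-5.8,0],[29.2,-5.8,0]],"angular":[[0,0,-0.03],[0,0,-0.072],[0,0,-0.072],[0,0,-0.072],[0,0,-0.072],[0,0,-0.072],[0,0,-0.072],[0,0,-0.072]],"hand":[0.5,0.5,0.5,0.5,0.5,0.5,0.5,0.5]}'
python3 -m jog '{"delta_pos":[[0,0,0],[0,0,2],[0,0,3.5],[0,0,4],[0,0,4]],"angular":[[0,0,0],[0,0,0],[0,0,0],[0,0,0],[0,0,0]],"hand":[0.5,0.5,0.5,0.5,0.5]}'
python3 -c "
from h import *
st();plan((654,-5,50,1.571))"
```

```text
time_s: 9.63
position: [652.3, -10.1, 113.7]
eef_rot: [2.217, -2.22, -0.004]
force: [0.8, 0.8, -2.8]
grip_width: 9.1
gripper_force: 78.6
time_s: 10.05
position: [651.7, -6.2, 73.1]
eef_rot: [2.219, -2.217, -0.005]
force: [0.2, -0.2, -3.1]
grip_width: 9.0
gripper_force: 78.6
10.05 [651.7  -6.2  73.1] yaw 1.571 tilt [-0.006 -0.001] F [ 0.2 -0.2 -3.1] w 9.0 gf 78.6
d [-0.13, -0.24, 2.31] ang [0.006, -0.001, 0.0] rows 0.6
```

```bash
python3 -m jog '{"delta_pos":[[-0.1,-0.2,0],[-0.1,-0.2,1],[-0.1,-0.2,1.8],[-0.1,-0.2,2.4],[-0.1,-0.2,2.7],[-0.1,-0.2,2.8],[-0.1,-0.2,2.8]],"angular":[[0.006,0,0],[0.006,0,0],[0.006,0,0],[0.006,0,0],[0.006,0,0],[0.006,0,0],[0.006,0,0]],"hand":[0.5,0.5,0.5,0.5,0.5,0.5,0.5]}'
python3 -c "
from h import *
st()"
```

```text
time_s: 10.63
position: [655.6, -5.0, 48.0]
eef_rot: [-2.22, 2.218, -0.006]
force: [0.5, -0.1, -2.1]
grip_width: 8.9
gripper_force: 78.7
10.63 [655.6  -5.   48. ] yaw 1.572 tilt [ 0.005 -0.   ] F [ 0.5 -0.1 -2.1] w 8.9 gf 78.7
```

```bash
python3 -m jog '{"delta_pos":[[0,0.1,0.15],[0,0.1,0.3],[0,0.1,0.3],[0,0.1,0.3]],"angular":[[0,0,0],[0,0,0],[0,0,0],[0,0,0]],"hand":[0.5,0.5,0.5,0.5]}'
python3 -c "
from h import *
st()"
```

```text
time_s: 10.97
position: [654.8, -4.9, 45.4]
eef_rot: [-2.219, 2.217, -0.007]
force: [-0.6, 0.5, -1.8]
grip_width: 9.1
gripper_force: 78.7
10.97 [654.8  -4.9  45.4] yaw 1.572 tilt [0.006 0.   ] F [-0.6  0.5 -1.8] w 9.1 gf 78.7
```

```bash
python3 -m jog '{"delta_pos":[[0,0,0],[0,0,0],[0,0,0],[0,0,0],[0,0,-2],[0,0,-5],[0,0,-8],[0,0,-8]],"angular":[[0,0,0],[0,0,0],[0,0,0],[0,0,0],[0,0,0],[0,0,0],[0,0,0],[0,0,0]],"hand":[1.4,2,2,2,2,2,2,2]}'
python3 - <<'E'
from h import *
s=capture("side")[:,:,::-1].copy();cv2.imwrite("pics/s3.png",s)
st()
for q in bars("side",s,(155,200,280,285),15,40): print(*[np.round(x,3) for x in q])
plan((465.7,296,118,1.519),(465.7,296,33,1.519))
E
```

```text
time_s: 11.63
position: [658.0, -4.6, 132.2]
eef_rot: [-2.216, 2.211, -0.016]
force: [0.8, -0.5, 1.0]
grip_width: 20.0
gripper_force: 0.0
11.68 [656.8  -4.6 129.5] yaw 1.572 tilt [0.013 0.001] F [0.8 0.8 0. ] w 19.9 gf 0.0
[464.453 298.338] -0.052 211.359 [223.228 248.036] 250
[398.719 286.237] -0.006 212.238 [241.422 255.906] 256
d [-30.09, 19.07, 0.94] ang [-0.013, 0.002, 0.053] rows 8.5
d [0.0, 0.0, 8.5] ang [0.0, 0.0, 0.0] rows 2.0
```

```bash
python3 -m jog '{"delta_pos":[[-3,2,0],[-6.5,4,0],[-10,6.3,0],[-13.5,8.5,0],[-17,10.7,0],[-20.5,13,0],[-24,15.2,0],[-27,17.1,0]],"angular":[[-0.013,0,0.053],[-0.013,0,0.053],[-0.013,0,0.053],[-0.013,0,0.053],[-0.013,0,0.053],[-0.013,0,0.053],[-0.013,0,0.053],[-0.013,0,0.053]],"hand":[2,3,4,4.5,4.5,4.5,4.5,4.5]}'
python3 -m jog '{"delta_pos":[[-2,1.3,0],[-3.1,1.9,1],[-3.1,1.9,4],[-3.1,1.9,7],[-3.1,1.9,9],[-3.1,1.9,9],[-3.1,1.9,9]],"angular":[[0,0,0],[0,0,0],[0,0,0],[0,0,0],[0,0,0],[0,0,0],[0,0,0]],"hand":[4.5,4.5,4.5,4.5,4.5,4.5,4.5]}'
python3 -c "
from h import *
st();plan((465.7,296,7,1.519))"
```

```text
time_s: 12.35
position: [481.3, 266.6, 124.1]
eef_rot: [2.16, -2.275, -0.008]
force: [1.0, 0.4, 0.2]
grip_width: 45.1
gripper_force: 0.0
time_s: 12.93
position: [464.7, 295.7, 33.2]
eef_rot: [2.157, -2.273, -0.007]
force: [-1.2, 0.8, 1.1]
grip_width: 45.0
gripper_force: 0.0
12.93 [464.7 295.7  33.2] yaw 1.519 tilt [-0.009 -0.002] F [-1.2  0.8  1.1] w 45.0 gf 0.0
d [-0.04, -0.12, 2.62] ang [0.009, -0.003, -0.0] rows 0.6
```

View pics/s3.png

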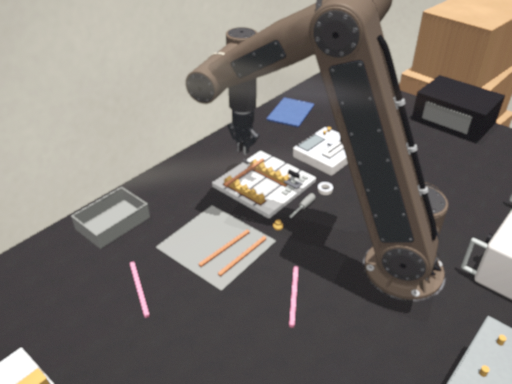

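The side view shows the first bar across both combs in the far slot, at about (243,173). I'm now 33 mm above the second bar's TCP level, so I grip it.

```bash
python3 -m jog '{"delta_pos":[[0,-0.1,1.3],[0,-0.1,2.6],[0,-0.1,2.6],[0,-0.1,2.6],[0,-0.1,2.6],[0,-0.1,2.6],[0,-0.1,2.6],[0,-0.1,2.6]],"angular":[[0.009,0,0],[0.009,0,0],[0.009,0,0],[0.009,0,0],[0.009,0,0],[0.009,0,0],[0.009,0,0],[0.009,0,0]],"hand":[4.5,4.5,4.5,3,1,0.5,0.5,0.5]}'
python3 -m jog '{"delta_pos":[[0,0,0],[0,0,0],[0,0,-2],[0,0,-5],[0,0,-9],[0,0,-12],[0,0,-12],[0,0,-12]],"angular":[[0,0,0],[0,0,0],[0,0,0],[0,0,0],[0,0,0],[0,0,0],[0,0,0],[0,0,0]],"hand":[0.5,0.5,0.5,0.5,0.5,0.5,0.5,0.5]}'
python3 -c "
from h import *
st();plan((597,-5,125,1.571))
plan((597+19,-5,125,1.571))"
```

```text
time_s: 13.6
position: [466.7, 297.5, 10.2]
eef_rot: [-2.161, 2.275, -0.002]
force: [-0.5, -0.5, 6.4]
grip_width: 8.6
gripper_force: 78.4
time_s: 14.27
position: [466.4, 297.8, 131.1]
eef_rot: [-2.158, 2.274, -0.001]
force: [-0.2, 0.1, -3.4]
grip_width: 9.1
gripper_force: 67.7
14.27 [466.4 297.8 131.1] yaw 1.519 tilt [0.005 0.004] F [-0.2  0.1 -3.4] w 9.1 gf 67.7
d [29.56, -14.62, 0.55] ang [-0.005, 0.004, -0.052] rows 7.9
d [29.47, -16.51, 0.56] ang [-0.005, 0.004, -0.052] rows 8.1
```

```bash
python3 -m jog '{"delta_pos":[[0,0,0],[3,-1.6,0],[7,-4,0],[11,-6.2,0],[15,-8.4,0],[19,-10.6,0],[22.6,-12.6,0],[26,-14.5,0]],"angular":[[0,0,0],[0,0,-0.052],[0,0,-0.052],[0,0,-0.052],[0,0,-0.052],[0,0,-0.052],[0,0,-0.052],[0,0,-0.052]],"hand":[0.5,0.5,0.5,0.5,0.5,0.5,0.5,0.5]}' 80
python3 -m jog '{"delta_pos":[[2,-1.2,0],[3.5,-2,0],[3.5,-2,1.5],[3.5,-2,4],[3.5,-2,5.3],[3.5,-2,5.3],[3.5,-2,5.3]],"angular":[[0,0,0],[0,0,0],[0,0,0],[0,0,0],[0,0,0],[0,0,0],[0,0,0]],"hand":[0.5,0.5,0.5,0.5,0.5,0.5,0.5]}'
python3 - <<'E'
from h import *
st();plan((616,-5,47,1.571))
s=capture("side")[:,:,::-1];cv2.imwrite("pics/s4.png",cv2.resize(s[120:290,150:350],None,fx=3.5,fy=3.5,interpolation=cv2.INTER_CUBIC))
E
```

```text
time_s: 14.93
position: [590.3, 39.7, 126.9]
eef_rot: [2.22, -2.22, -0.0]
force: [1.4, 1.1, -1.5]
grip_width: 8.6
gripper_force: 79.5
time_s: 15.52
position: [609.7, 6.4, 73.8]
eef_rot: [2.219, -2.22, -0.001]
force: [0.2, -0.5, -2.8]
grip_width: 8.2
gripper_force: 79.5
15.52 [609.7   6.4  73.8] yaw 1.571 tilt [-0.002 -0.002] F [ 0.2 -0.5 -2.8] w 8.2 gf 79.5
d [1.14, -0.63, 2.68] ang [0.002, -0.002, -0.0] rows 0.7
```

View pics/s4.png

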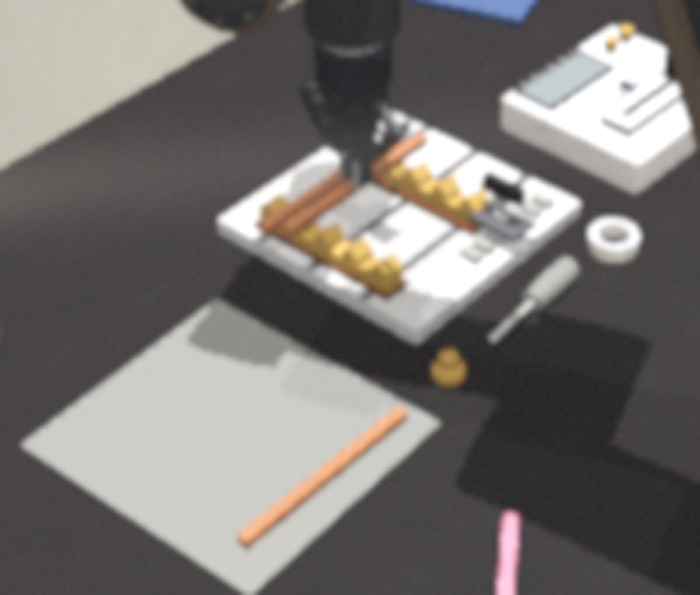

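The second bar is held and parallel to the first, just above its slot. I lower it.

```bash
python3 -m jog '{"delta_pos":[[1.1,-0.6,0],[1.1,-0.6,0],[1.1,-0.6,1],[1.1,-0.6,1.8],[1.1,-0.6,2.4],[1.1,-0.6,2.7],[1.1,-0.6,2.7],[1.1,-0.6,2.7]],"angular":[[0,0,0],[0,0,0],[0,0,0],[0,0,0],[0,0,0],[0,0,0],[0,0,0],[0,0,0]],"hand":[0.5,0.5,0.5,0.5,0.5,0.5,0.5,0.5]}'
python3 -c "
from h import *
st()"
```

```text
time_s: 16.23
position: [616.9, -4.0, 48.5]
eef_rot: [-2.221, 2.221, -0.002]
force: [-0.2, 0.1, -1.6]
grip_width: 8.6
gripper_force: 79.5
16.23 [616.9  -4.   48.5] yaw 1.571 tilt [ 0.002 -0.   ] F [-0.2  0.1 -1.6] w 8.6 gf 79.5
```

```bash
python3 -m jog '{"delta_pos":[[0,0.1,0.15],[0,0.1,0.3],[0,0.1,0.3],[0,0.1,0.3]],"angular":[[0,0,0],[0,0,0],[0,0,0],[0,0,0]],"hand":[0.5,0.5,0.5,0.5]}'
python3 -m jog '{"delta_pos":[[0,0,0],[0,0,0],[0,0,0],[0,0,0],[0,0,-2],[0,0,-5],[0,0,-8],[0,0,-8]],"angular":[[0,0,0],[0,0,0],[0,0,0],[0,0,0],[0,0,0],[0,0,0],[0,0,0],[0,0,0]],"hand":[1.4,2,2,2,2,2,2,2]}'
python3 - <<'E'
from h import *
s=capture("side")[:,:,::-1].copy();cv2.imwrite("pics/s5.png",s)
st()
for q in bars("side",s,(155,200,280,285),15,40): print(*[np.round(x,3) for x in q])
for q in bars("side",s,(215,150,300,210),52,20): print(*[np.round(x,3) for x in q])
plan((400,287,125,1.564))
E
```

```text
time_s: 16.57
position: [616.4, -3.9, 47.2]
eef_rot: [-2.22, 2.219, -0.004]
force: [-3.7, 0.6, 7.3]
grip_width: 8.6
gripper_force: 80.8
time_s: 17.23
position: [619.5, -3.7, 132.0]
eef_rot: [-2.217, 2.214, -0.011]
force: [1.8, 0.2, 1.1]
grip_width: 20.3
gripper_force: 0.0
17.28 [618.2  -3.6 129.4] yaw 1.571 tilt [0.008 0.001] F [-0.2  0.2 -1. ] w 19.9 gf 0.0
[398.719 286.237] -0.006 212.238 [241.422 255.906] 256
[612.46    4.508] 0.105 220.971 [250.418 177.128] 491
d [-29.07, 21.81, 0.28] ang [-0.008, 0.001, 0.007] rows 8.7
```

```bash
python3 -m jog '{"delta_pos":[[-3,2.2,0],[-6.3,4.7,0],[-9.6,7.2,0],[-12.9,9.7,0],[-16.2,12.1,0],[-19.5,14.6,0],[-22.8,17.1,0],[-26,19.5,0]],"angular":[[-0.008,0,0.007],[-0.008,0,0.007],[-0.008,0,0.007],[-0.008,0,0.007],[-0.008,0,0.007],[-0.008,0,0.007],[-0.008,0,0.007],[-0.008,0,0.007]],"hand":[2,3,4,4.5,4.5,4.5,4.5,4.5]}'
python3 -m jog '{"delta_pos":[[-2,1.3,0],[-3.1,2.3,1],[-3.1,2.3,4],[-3.1,2.3,7],[-3.1,2.3,9.4],[-3.1,2.3,9.4],[-3.1,2.3,9.4]],"angular":[[0,0,0],[0,0,0],[0,0,0],[0,0,0],[0,0,0],[0,0,0],[0,0,0]],"hand":[4.5,4.5,4.5,4.5,4.5,4.5,4.5]}'
python3 -c "
from h import *
st();plan((400,287,7,1.564))"
```

```text
time_s: 17.95
position: [419.1, 257.0, 124.8]
eef_rot: [2.21, -2.226, -0.007]
force: [0.1, 0.6, -0.3]
grip_width: 44.8
gripper_force: 0.0
time_s: 18.53
position: [396.9, 286.0, 30.4]
eef_rot: [2.208, -2.223, -0.005]
force: [0.2, 0.1, 1.0]
grip_width: 45.1
gripper_force: 0.0
18.53 [396.9 286.   30.4] yaw 1.564 tilt [-0.008 -0.004] F [0.2 0.1 1. ] w 45.1 gf 0.0
d [-0.11, -0.33, 2.34] ang [0.008, -0.004, -0.0] rows 0.6
```

```bash
python3 -m jog '{"delta_pos":[[0,-0.2,1.3],[0,-0.2,2.4],[0,-0.2,2.4],[0,-0.2,2.4],[0,-0.2,2.4],[0,-0.2,2.4],[0,-0.2,2.4],[0,-0.2,2.4]],"angular":[[0.008,-0.004,0],[0.008,-0.004,0],[0.008,-0.004,0],[0.008,-0.004,0],[0.008,-0.004,0],[0.008,-0.004,0],[0.008,-0.004,0],[0.008,-0.004,0]],"hand":[4.5,4.5,4.5,3,1,0.5,0.5,0.5]}'
python3 -m jog '{"delta_pos":[[0,0,0],[0,0,0],[0,0,-2],[0,0,-5],[0,0,-9],[0,0,-12],[0,0,-12],[0,0,-12]],"angular":[[0,0,0],[0,0,0],[0,0,0],[0,0,0],[0,0,0],[0,0,0],[0,0,0],[0,0,0]],"hand":[0.5,0.5,0.5,0.5,0.5,0.5,0.5,0.5]}'
python3 -c "
from h import *
st();plan((540,-5,125,1.571))"
```

```text
time_s: 19.2
position: [400.1, 288.0, 9.1]
eef_rot: [-2.21, 2.224, 0.002]
force: [-1.4, 0.1, 7.6]
grip_width: 9.1
gripper_force: 78.5
time_s: 19.87
position: [399.7, 287.7, 129.8]
eef_rot: [-2.207, 2.223, 0.004]
force: [-1.2, 0.0, -4.7]
grip_width: 8.6
gripper_force: 79.1
19.87 [399.7 287.7 129.8] yaw 1.564 tilt [0.005 0.008] F [-1.2  0.  -4.7] w 8.6 gf 79.1
d [29.17, -14.23, 0.3] ang [-0.005, 0.009, -0.007] rows 7.8
```

```bash
python3 -m jog '{"delta_pos":[[3,-1.4,0],[7,-3.4,0],[11,-5.4,0],[15,-7.3,0],[18.6,-9.1,0],[22.2,-10.8,0],[25.7,-12.5,0],[28,-13.6,0]],"angular":[[0,0.008,-0.007],[0,0.008,-0.007],[0,0.008,-0.007],[0,0.008,-0.007],[0,0.008,-0.007],[0,0.008,-0.007],[0,0.008,-0.007],[0,0.008,-0.007]],"hand":[0.5,0.5,0.5,0.5,0.5,0.5,0.5,0.5]}'
python3 -m jog '{"delta_pos":[[1.1,-0.6,0],[1.1,-0.6,0],[1.1,-0.6,1.5],[1.1,-0.6,4],[1.1,-0.6,5.3],[1.1,-0.6,5.3],[1.1,-0.6,5.3]],"angular":[[0,0,0],[0,0,0],[0,0,0],[0,0,0],[0,0,0],[0,0,0],[0,0,0]],"hand":[0.5,0.5,0.5,0.5,0.5,0.5,0.5]}'
python3 - <<'E'
from h import *
st();plan((540,-5,46,1.571))
E
```

```text
time_s: 20.53
position: [532.9, 2.5, 125.1]
eef_rot: [2.217, -2.22, 0.005]
force: [1.3, 1.0, -2.0]
grip_width: 9.4
gripper_force: 79.1
time_s: 21.12
position: [538.2, -5.1, 72.7]
eef_rot: [2.219, -2.218, 0.005]
force: [0.1, 0.1, -1.5]
grip_width: 8.6
gripper_force: 79.0
21.12 [538.2  -5.1  72.7] yaw 1.572 tilt [-0.001 -0.005] F [ 0.1  0.1 -1.5] w 8.6 gf 79.0
d [-0.03, -0.18, 2.67] ang [0.001, -0.005, 0.001] rows 0.6
```

```bash
python3 -m jog '{"delta_pos":[[0,-0.1,1],[0,-0.1,1.8],[0,-0.1,2.4],[0,-0.1,2.7],[0,-0.1,2.8],[0,-0.1,2.9],[0,-0.1,2.9]],"angular":[[0,-0.005,0],[0,-0.005,0],[0,-0.005,0],[0,-0.005,0],[0,-0.005,0],[0,-0.005,0],[0,-0.005,0]],"hand":[0.5,0.5,0.5,0.5,0.5,0.5,0.5]}'
python3 -c "
from h import *
st()"
```

```text
time_s: 21.7
position: [540.0, -5.7, 46.1]
eef_rot: [-2.221, 2.22, -0.001]
force: [-7.3, 1.7, 14.6]
grip_width: 8.8
gripper_force: 81.2
21.7 [540.   -5.7  46.1] yaw 1.571 tilt [0.002 0.001] F [-7.3  1.7 14.6] w 8.8 gf 81.2
```

Contact at 46 mm, so it is seated. Release, rise, and look.

```bash
python3 -m jog '{"delta_pos":[[0,0,0],[0,0,0],[0,0,0],[0,0,0],[0,0,-2],[0,0,-6],[0,0,-10],[0,0,-12]],"angular":[[0,0,0],[0,0,0],[0,0,0],[0,0,0],[0,0,0],[0,0,0],[0,0,0],[0,0,0]],"hand":[1.4,2,2,2,2,2,2,2]}'
python3 -m jog '{"delta_pos":[[0,0,0],[2,1,0],[5,2,0],[9,3,0],[13,3,0],[17,3,0],[21,3,0],[25,3,0]],"angular":[[0,0,0],[0,0,0.12],[0,0,0.25],[0,0,0.37],[0,0,0.5],[0,0,0.62],[0,0,0.74],[0,0,0.86]],"hand":[2,2,2,3,4,4.5,4.5,4.5]}'
python3 - <<'E'
from h import *
st();plan((480,-386,180,0),(480,-386,85,0))
S=capture("side")[:,:,::-1].copy();T=capture("top")[:,:,::-1].copy()
a=cv2.resize(S[130:230,205:335],None,fx=4.5,fy=4.5,interpolation=cv2.INTER_CUBIC);cv2.imwrite("pics/s6.png",a)
cv2.imwrite("pics/t6.png",cv2.resize(T[100:220,240:425],None,fx=4.3,fy=4.3,interpolation=cv2.INTER_CUBIC))
E
```

```text
time_s: 22.37
position: [542.0, -5.6, 169.2]
eef_rot: [-2.218, 2.217, -0.006]
force: [1.0, 0.1, 0.1]
grip_width: 20.1
gripper_force: 0.0
time_s: 23.03
position: [509.7, -257.6, 164.2]
eef_rot: [-1.084, 2.946, 0.0]
force: [0.5, 1.1, 0.1]
grip_width: 44.9
gripper_force: 0.0
23.03 [ 509.7 -257.6  164.2] yaw 0.705 tilt [0.002 0.001] F [0.5 1.1 0.1] w 44.9 gf 0.0
d [10.58, -7.85, -1.6] ang [0.0, 0.002, 0.705] rows 5.6
d [0.0, 0.0, 9.5] ang [0.0, 0.0, 0.0] rows 2.3
```

View pics/s6.png

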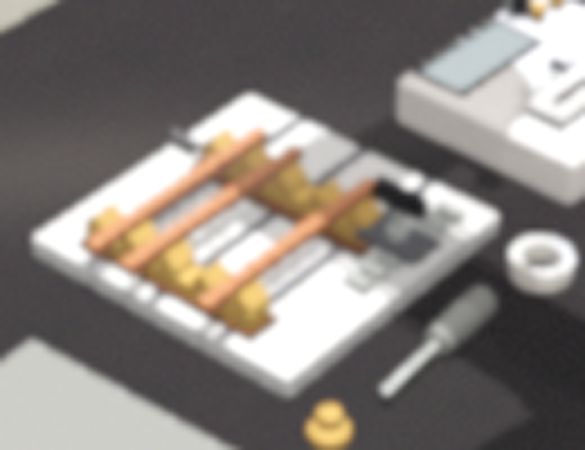

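The side view shows all three bars lying across both combs: far slot, third slot, and near slot. Now the fader.

```bash
python3 -m jog '{"delta_pos":[[3,-2,-1],[6,-4.5,-1.6],[9,-6.5,-1.6],[10.6,-7.8,-1.6],[10.6,-7.8,-1.6],[10.6,-7.8,-1.6],[10.6,-7.8,-1.6],[10.6,-7.8,-1.6]],"angular":[[0,0,0.12],[0,0,0.25],[0,0,0.37],[0,0,0.5],[0,0,0.62],[0,0,0.732],[0,0,0.732],[0,0,0.732]],"hand":[4.5,4.5,4.5,4.5,4.5,4.5,4.5,4.5]}' 30
python3 -m jog '{"delta_pos":[[0,0,0],[0,0,3],[0,0,6],[0,0,6],[0,0,6]],"angular":[[0,0,0],[0,0,0],[0,0,0],[0,0,0],[0,0,0]],"hand":[4.5,4.5,4.5,4.5,4.5]}'
python3 -c "
from h import *
st();plan((480,-386,70,-0.027))"
```

```text
time_s: 23.8
position: [480.6, -383.8, 179.8]
eef_rot: [0.027, 3.14, 0.002]
force: [0.9, -0.4, -0.4]
grip_width: 45.1
gripper_force: 0.0
time_s: 24.22
position: [480.0, -383.3, 119.3]
eef_rot: [-0.029, -3.14, -0.003]
force: [-0.2, -1.1, 0.6]
grip_width: 45.0
gripper_force: 0.0
24.22 [ 480.  -383.3  119.3] yaw -0.019 tilt [-0.001  0.002] F [-0.2 -1.1  0.6] w 45.0 gf 0.0
d [-0.01, -0.28, 4.93] ang [0.002, -0.001, 0.008] rows 1.2
```

View pics/t6.png

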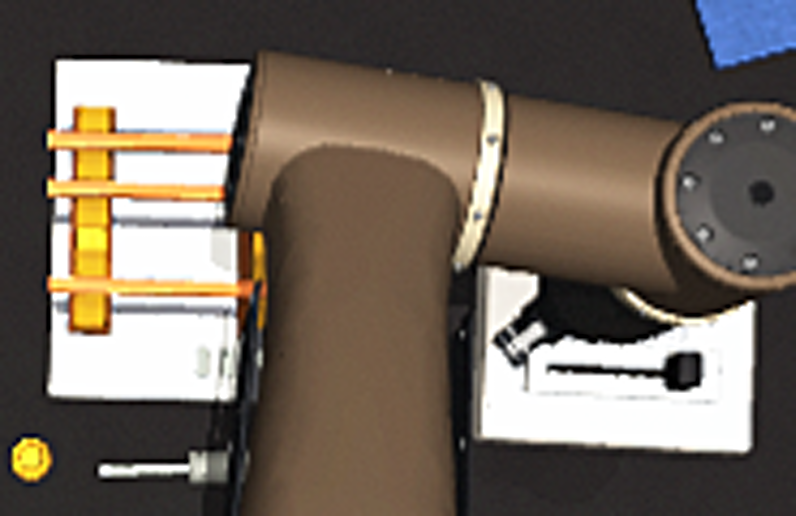

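The top view shows the bars in slots at the fixed jaw, and the fader still at its right end at crop (686,371). I lower over the fader and grip it.

```bash
python3 -m jog '{"delta_pos":[[0,-0.2,2],[0,-0.2,4],[0,-0.2,4.9],[0,-0.2,4.9],[0,-0.2,4.9]],"angular":[[0,0,0.008],[0,0,0.008],[0,0,0.008],[0,0,0.008],[0,0,0.008]],"hand":[4.5,4.5,4.5,4.5,4.5]}'
python3 -m jog '{"delta_pos":[[0,0,0],[0,0,0],[0,0,0],[0,0,0],[0,0,0],[0,0,0]],"angular":[[0,0,0],[0,0,0],[0,0,0],[0,0,0],[0,0,0],[0,0,0]],"hand":[3,2,1,1,1,1]}' 30
python3 -m jog '{"delta_pos":[[0,0,0],[0,0.7,0],[0,1.4,0],[0,2.2,0],[0,2.9,0],[0,3.4,0],[0,3.4,0],[0,3.4,0]],"angular":[[0,0,0],[0,0,0],[0,0,0],[0,0,0],[0,0,0],[0,0,0],[0,0,0],[0,0,0]],"hand":[1,1,1,1,1,1,1,1]}'
```

```text
time_s: 24.63
position: [481.5, -386.3, 72.5]
eef_rot: [0.044, 3.139, 0.0]
force: [-1.1, -0.2, -0.0]
grip_width: 44.9
gripper_force: 0.0
time_s: 25.13
position: [481.9, -386.6, 73.1]
eef_rot: [0.045, 3.137, -0.001]
force: [0.1, 0.9, 5.8]
grip_width: 19.4
gripper_force: 32.1
time_s: 25.8
position: [482.9, -352.1, 73.0]
eef_rot: [0.044, 3.137, -0.0]
force: [-1.0, 2.1, 7.1]
grip_width: 19.3
gripper_force: 32.2
```

```bash
python3 -m jog '{"delta_pos":[[0,0.1,0],[0,0.1,0],[0,0.1,0]],"angular":[[0,0,0],[0,0,0],[0,0,0]],"hand":[1,1,1]}'
python3 -m jog '{"delta_pos":[[0,0,0],[0,0,0],[0,0,0],[0,0,-3],[0,0,-7],[0,0,-11],[0,0,-13],[0,0,-13]],"angular":[[0,0,0],[0,0,0],[0,0,0],[0,0,0],[0,0,0],[0,0,0],[0,0,0],[0,0,0]],"hand":[3,4,4.5,4.5,4.5,4.5,4.5,4.5]}'
python3 -m jog '{"delta_pos":[[0,-4,0],[0,-8,0],[0,-12,0],[0,-16,0],[0,-16,0],[0,-16,0],[0,-16,0]],"angular":[[0,0,0],[0,0,0],[0,0,0],[0,0,0],[0,0,0],[0,0,0],[0,0,0]],"hand":[4.5,4.5,4.5,4.5,4.5,4.5,4.5]}'
python3 - <<'E'
from h import *
st()
S=capture("side")[:,:,::-1].copy();T=capture("top")[:,:,::-1].copy()
a=cv2.resize(S[115:185,285:365],None,fx=6,fy=6,interpolation=cv2.INTER_CUBIC)
b=cv2.resize(T[140:215,340:425],(480,424),interpolation=cv2.INTER_CUBIC)
cv2.imwrite("pics/f.png",np.vstack([a,b])[:, :] if 0 else cv2.resize(np.hstack([cv2.resize(a,(400,350)),cv2.resize(b,(397,350))]),None,fx=1,fy=1))
E
```

```text
time_s: 26.05
position: [482.9, -351.5, 73.1]
eef_rot: [0.045, 3.137, -0.001]
force: [-0.5, 0.4, 6.8]
grip_width: 19.2
gripper_force: 32.2
time_s: 26.72
position: [484.0, -352.4, 207.3]
eef_rot: [0.045, 3.131, -0.005]
force: [0.2, -0.8, -0.7]
grip_width: 45.3
gripper_force: 0.0
time_s: 27.3
position: [476.3, -510.9, 199.9]
eef_rot: [0.048, 3.141, 0.003]
force: [-1.0, 0.1, -0.4]
grip_width: 44.9
gripper_force: 0.0
27.3 [ 476.3 -510.9  199.9] yaw -0.03 tilt [0.001 0.002] F [-1.   0.1 -0.4] w 44.9 gf 0.0
```

View pics/f.png

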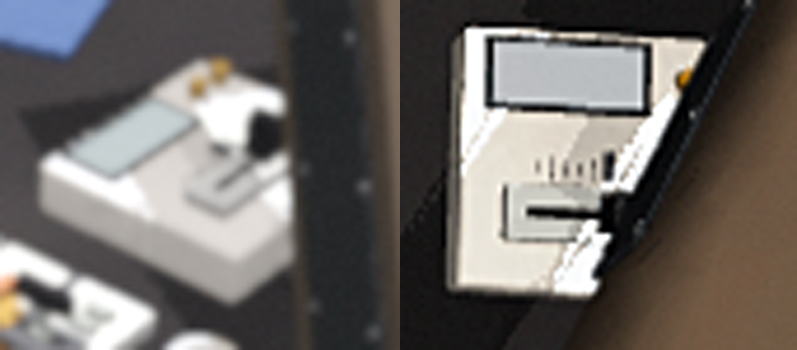

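```bash
python3 - <<'E'
from h import *
print(plane("top",383.0,186,100),plane("top",384.5,175.3,55), plane("side",0,0,0)[:1])
for u in (337,337.5): pass
# side: fader visible centre right of pic, tab
S=lambda x,y:(285+x/5,115+y/5)
print("tab side",plane("side",*S(222,149),50),"fader left top edge",plane("side",*S(250,112),100))
E
python3 -m jog '{"delta_pos":[[4,-2,0],[8,-4,0],[12,-6,0],[16,-8,0],[20,-9,0],[24,-10,0],[27,-12,0],[27,-12,0]],"angular":[[0,0,0],[0,0,0],[0,0,0],[0,0,0],[0,0,0],[0,0,0],[0,0,0],[0,0,0]],"hand":[4.5,4.5,4.5,4.5,4.5,4.5,4.5,4.5]}'
python3 - <<'E'
from h import *
st()
S=capture("side")[:,:,::-1].copy();T=capture("top")[:,:,::-1].copy()
cv2.imwrite("pics/f2.png",np.hstack([cv2.resize(S[115:185,285:365],(400,350),interpolation=cv2.INTER_CUBIC),cv2.resize(T[140:210,340:420],(400,350),interpolation=cv2.INTER_CUBIC)]))
E
```

```text
[ 478.38156411 -331.64305828  100.        ] [ 519.92315697 -349.56545421   55.        ] [3385.98996501]
tab side [ 517.27082844 -350.70140816   50.        ] fader left top edge [ 490.30920024 -341.43507253  100.        ]
time_s: 28.07
position: [199.0, -623.8, 201.5]
eef_rot: [0.049, 3.139, -0.0]
force: [1.6, 0.2, 0.0]
grip_width: 44.9
gripper_force: 0.0
28.07 [ 199.  -623.8  201.5] yaw -0.031 tilt [ 0.002 -0.   ] F [1.6 0.2 0. ] w 44.9 gf 0.0
```

View pics/f2.png

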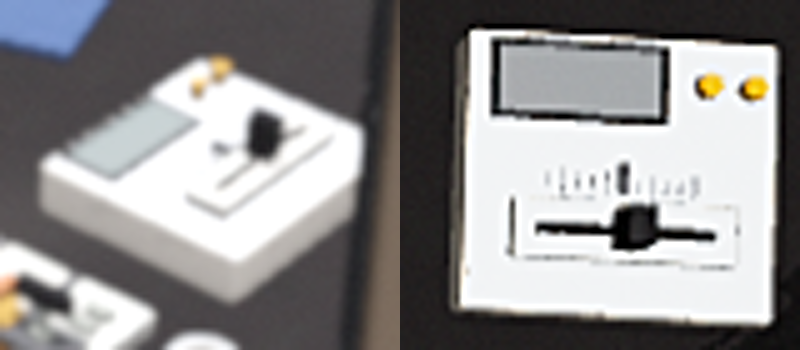

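```bash
python3 - <<'E'
from h import *
T=capture("top")[:,:,::-1].copy();S=capture("side")[:,:,::-1].copy()
g=cv2.cvtColor(T,cv2.COLOR_BGR2GRAY)
print("fader rows mean",g[182:188,376:400].mean(0).round().tolist(),"\ntab",g[173:178,376:400].mean(0).round().tolist(),list(range(376,400))[:1])
for y in(-361.5,-351.5,-341.5): print(y,proj("top",(480,y,100)).round(2),proj("top",(480,y,60)).round(2))
for x,y,z in((519,-350,55),(519,-350,45),(519,-355,55)): print(proj("top",(x,y,z)).round(2),proj("side",(x,y,z)).round(2))
print("side fader top c",proj("side",(480,-351.5,100)).round(2))
E
```

```text
fader rows mean [162.0, 164.0, 158.0, 156.0, 184.0, 189.0, 106.0, 13.0, 4.0, 2.0, 36.0, 44.0, 38.0, 29.0, 13.0, 78.0, 166.0, 157.0, 161.0, 158.0, 158.0, 157.0, 164.0, 180.0] 
tab [246.0, 249.0, 196.0, 247.0, 250.0, 196.0, 255.0, 166.0, 59.0, 108.0, 255.0, 236.0, 244.0, 246.0, 225.0, 244.0, 246.0, 232.0, 244.0, 240.0, 232.0, 246.0, 225.0, 221.0] [376]
-361.5 [392.22 185.76] [388.55 187.13]
-351.5 [389.13 185.68] [385.54 187.04]
-341.5 [386.04 185.59] [382.53 186.96]
[384.63 175.58] [329.04 143.65]
[383.77 175.98] [328.82 145.78]
[386.13 175.62] [329.77 143.12]
side fader top c [338.72 137.27]
```

The fader spans px 382.6–391.2, matching y ≈ -350.5. The tab centre is at px 384.15, y ≈ -350, so they are level within about 2 mm. The visible track (px 367–403) suggests the zero end is near y ≈ -399, so I'll slide back until it stops.

```bash
python3 -c "
from h import *
plan((480,-351,150,-0.03))"
```

```text
d [-26.77, 27.93, 5.18] ang [0.0, 0.003, 0.001] rows 9.4
```

```bash
python3 -m jog '{"delta_pos":[[-3,3,0],[-6,6,0],[-9,9,0],[-12,12,0],[-15,15.3,0],[-18,18.6,0],[-21,21.8,0],[-24,25,0]],"angular":[[0,0,0],[0,0,0],[0,0,0],[0,0,0],[0,0,0],[0,0,0],[0,0,0],[0,0,0]],"hand":[4.5,4.5,4.5,4.5,4.5,4.5,4.5,4.5]}'
python3 -m jog '{"delta_pos":[[-2,2,0],[-2.8,2.9,1],[-2.8,2.9,4],[-2.8,2.9,7],[-2.8,2.9,7],[-2.8,2.9,7],[-2.8,2.9,7]],"angular":[[0,0,0],[0,0,0],[0,0,0],[0,0,0],[0,0,0],[0,0,0],[0,0,0]],"hand":[4.5,4.5,4.5,4.5,4.5,4.5,4.5]}'
python3 -c "
from h import *
st();plan((482,-351,73,-0.03))"
```

```text
time_s: 28.93
position: [443.7, -386.2, 201.6]
eef_rot: [0.041, 3.138, 0.001]
force: [1.0, -0.0, 0.8]
grip_width: 44.9
gripper_force: 0.0
time_s: 29.52
position: [471.2, -361.5, 132.6]
eef_rot: [0.044, 3.138, -0.0]
force: [0.0, -0.3, 0.1]
grip_width: 45.1
gripper_force: 0.0
29.52 [ 471.2 -361.5  132.6] yaw -0.028 tilt [ 0.003 -0.   ] F [ 0.  -0.3  0.1] w 45.1 gf 0.0
d [-1.03, 1.08, 5.97] ang [-0.0, 0.003, 0.002] rows 1.5
```

```bash
python3 -m jog '{"delta_pos":[[-1,1.1,0],[-1,1.1,0],[-1,1.1,3],[-1,1.1,5],[-1,1.1,6],[-1,1.1,6],[-1,1.1,6]],"angular":[[0,0,0],[0,0,0],[0,0,0],[0,0,0],[0,0,0],[0,0,0],[0,0,0]],"hand":[4.5,4.5,4.5,4.5,4.5,4.5,4.5]}'
python3 -m jog '{"delta_pos":[[0,0,0],[0,0,0],[0,0,0],[0,0,0],[0,0,0],[0,0.1,0],[0,0.1,0],[0,0.1,0]],"angular":[[0,0,0],[0,0,0],[0,0,0],[0,0,0],[0,0,0],[0,0,0],[0,0,0],[0,0,0]],"hand":[3,2,1,1,1,1,1,1]}' 30
python3 -c "
from h import *
st()"
```

```text
time_s: 30.1
position: [481.2, -351.0, 72.1]
eef_rot: [0.045, 3.139, 0.001]
force: [0.6, 0.1, 0.7]
grip_width: 45.1
gripper_force: 0.0
time_s: 30.77
position: [481.7, -350.3, 72.9]
eef_rot: [0.045, 3.137, -0.001]
force: [-0.9, -0.2, 6.5]
grip_width: 19.3
gripper_force: 32.1
30.77 [ 481.7 -350.3   72.9] yaw -0.029 tilt [ 0.004 -0.001] F [-0.9 -0.2  6.5] w 19.3 gf 32.1
```

```bash
python3 -m jog '{"delta_pos":[[0,0,0],[0,0,0],[0,-0.8,0],[0,-1.6,0],[0,-2.4,0],[0,-3.2,0],[0,-3.6,0],[0,-3.6,0]],"angular":[[0,0,0],[0,0,0],[0,0,0],[0,0,0],[0,0,0],[0,0,0],[0,0,0],[0,0,0]],"hand":[1,1,1,1,1,1,1,1]}'
python3 -m jog '{"delta_pos":[[0,-0.3,0],[0,-0.6,0],[0,-0.6,0],[0,-0.6,0]],"angular":[[0,0,0],[0,0,0],[0,0,0],[0,0,0]],"hand":[1,1,1,1]}'
python3 -m jog '{"delta_pos":[[0,-0.3,0],[0,-0.5,0],[0,-0.5,0],[0,-0.5,0]],"angular":[[0,0,0],[0,0,0],[0,0,0],[0,0,0]],"hand":[1,1,1,1]}'
```

```text
time_s: 31.43
position: [480.7, -387.1, 72.9]
eef_rot: [0.046, 3.137, -0.001]
force: [-0.3, -1.2, 6.4]
grip_width: 19.4
gripper_force: 32.1
time_s: 31.77
position: [480.5, -392.6, 72.9]
eef_rot: [0.045, 3.137, -0.001]
force: [-1.4, -1.5, 5.4]
grip_width: 19.7
gripper_force: 32.1
time_s: 32.1
position: [480.3, -397.5, 72.9]
eef_rot: [0.045, 3.137, -0.001]
force: [-0.9, 0.2, 5.7]
grip_width: 19.6
gripper_force: 32.1
```

Still sliding, so the fader did not start at zero. I keep going to the stop.

```bash
python3 -m jog '{"delta_pos":[[0,-0.2,0],[0,-0.4,0],[0,-0.4,0],[0,-0.4,0]],"angular":[[0,0,0],[0,0,0],[0,0,0],[0,0,0]],"hand":[1,1,1,1]}'
python3 -m jog '{"delta_pos":[[0,-0.1,0],[0,-0.2,0],[0,-0.2,0],[0,-0.2,0]],"angular":[[0,0,0],[0,0,0],[0,0,0],[0,0,0]],"hand":[1,1,1,1]}'
```

```text
time_s: 32.43
position: [480.3, -401.4, 72.9]
eef_rot: [0.045, 3.137, -0.001]
force: [-0.5, 0.6, 5.8]
grip_width: 19.4
gripper_force: 32.2
time_s: 32.77
position: [480.2, -401.7, 72.9]
eef_rot: [0.045, 3.137, 0.002]
force: [-0.2, 9.8, 10.2]
grip_width: 19.8
gripper_force: 32.7
```

```bash
python3 -m jog '{"delta_pos":[[0,0.1,0],[0,0.1,0],[0,0.1,0],[0,0.1,-2],[0,0.1,-6],[0,0.1,-10],[0,0.1,-13],[0,0.1,-13]],"angular":[[0,0,0],[0,0,0],[0,0,0],[0,0,0],[0,0,0],[0,0,0],[0,0,0],[0,0,0]],"hand":[3,4,4.5,4.5,4.5,4.5,4.5,4.5]}'
python3 -m jog '{"delta_pos":[[0,0,0],[-2,3,0],[-4,6,0],[-6,10,0],[-8,14,0],[-10,18,0],[-12,21.5,0],[-14,25,0]],"angular":[[0,0,-0.1],[0,0,-0.22],[0,0,-0.34],[0,0,-0.46],[0,0,-0.58],[0,0,-0.7],[0,0,-0.82],[0,0,-0.94]],"hand":[4,4,3.4,3,2.5,2.2,2.2,2.2]}' 80
python3 - <<'E'
from h import *
st();plan((654.8,-5,150,1.571))
S=capture("side")[:,:,::-1].copy()
cv2.imwrite("pics/s7.png",cv2.resize(S[110:260,150:370],None,fx=3.5,fy=3.5,interpolation=cv2.INTER_CUBIC))
E
```

```text
time_s: 33.43
position: [481.7, -404.1, 209.0]
eef_rot: [0.045, 3.13, -0.008]
force: [0.5, -0.1, 1.1]
grip_width: 45.2
gripper_force: 0.0
time_s: 34.1
position: [623.4, -159.8, 201.7]
eef_rot: [-1.389, 2.816, -0.0]
force: [0.6, -0.4, -0.2]
grip_width: 22.1
gripper_force: 0.0
34.1 [ 623.4 -159.8  201.7] yaw 0.916 tilt [0.002 0.001] F [ 0.6 -0.4 -0.2] w 22.1 gf 0.0
d [-14.18, 6.93, 5.19] ang [-0.002, 0.001, -0.655] rows 5.2
```

View pics/s7.png

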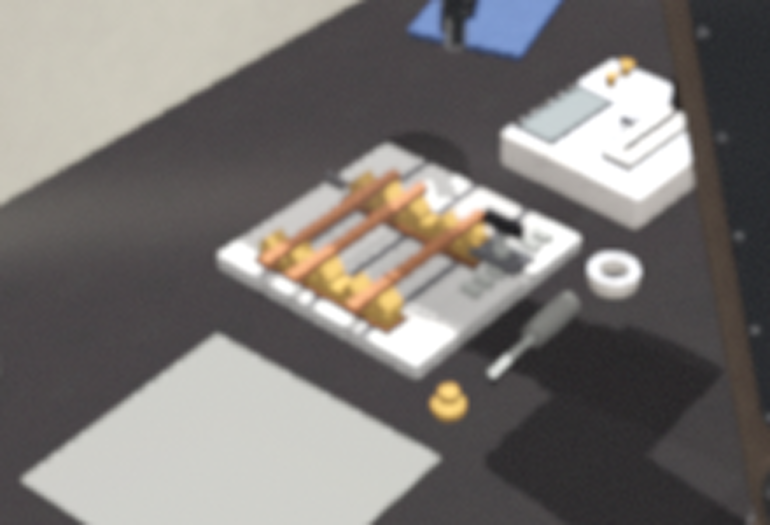

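All bars are still seated, and the fader is at the far end at crop (680,95). Now I take the bars back, starting at x=654.8.

```bash
python3 -m jog '{"delta_pos":[[-3,1.5,0],[-6,3,1],[-10,5,2],[-14.2,6.9,4],[-14.2,6.9,5.2],[-14.2,6.9,5.2],[-14.2,6.9,5.2],[-14.2,6.9,5.2]],"angular":[[0,0,-0.12],[0,0,-0.24],[0,0,-0.36],[0,0,-0.48],[0,0,-0.6],[0,0,-0.655],[0,0,-0.655],[0,0,-0.655]],"hand":[2.2,2.2,2.2,2.2,2.2,2.2,2.2,2.2]}'
python3 -m jog '{"delta_pos":[[0,0,2],[0,0,4],[0,0,6],[0,0,7],[0,0,7],[0,0,7]],"angular":[[0,0,0],[0,0,0],[0,0,0],[0,0,0],[0,0,0],[0,0,0]],"hand":[2.2,2.2,2.2,2.2,2.2,2.2]}'
python3 -c "
from h import *
st();plan((654.8,-5,45,1.571))"
```

```text
time_s: 34.82
position: [655.6, -7.1, 149.7]
eef_rot: [-2.213, 2.228, -0.001]
force: [0.3, -0.4, 0.0]
grip_width: 21.9
gripper_force: 0.0
time_s: 35.32
position: [655.9, -7.5, 80.4]
eef_rot: [-2.213, 2.228, -0.002]
force: [-0.2, 0.4, -0.4]
grip_width: 22.3
gripper_force: 0.0
35.32 [655.9  -7.5  80.4] yaw 1.564 tilt [0.002 0.   ] F [-0.2  0.4 -0.4] w 22.3 gf 0.0
d [-0.25, 0.12, 3.54] ang [-0.002, 0.0, -0.007] rows 0.9
```

```bash
python3 -m jog '{"delta_pos":[[-0.2,0.1,1.5],[-0.2,0.1,2.8],[-0.2,0.1,3.6],[-0.2,0.1,3.6],[-0.2,0.1,3.6],[-0.2,0.1,3.6],[-0.2,0.1,3.6],[-0.2,0.1,3.6]],"angular":[[0,0,-0.007],[0,0,-0.007],[0,0,-0.007],[0,0,-0.007],[0,0,-0.007],[0,0,-0.007],[0,0,-0.007],[0,0,-0.007]],"hand":[2.2,2.2,2.2,2.2,1,0.5,0.5,0.5]}' 80
python3 -m jog '{"delta_pos":[[0,0,0],[0,0,-1],[0,0,-3],[0,0,-6],[0,0,-8],[0,0,-8],[0,0,-8]],"angular":[[0,0,0],[0,0,0],[0,0,0],[0,0,0],[0,0,0],[0,0,0],[0,0,0]],"hand":[0.5,0.5,0.5,0.5,0.5,0.5,0.5]}'
python3 -c "
from h import *
st();plan((590,299,120,1.571),(590,299,20,1.571))"
```

```text
time_s: 35.98
position: [655.4, -4.8, 45.0]
eef_rot: [-2.222, 2.217, -0.003]
force: [-0.3, -0.4, 2.8]
grip_width: 9.3
gripper_force: 78.9
time_s: 36.57
position: [655.3, -4.5, 125.7]
eef_rot: [-2.22, 2.216, -0.003]
force: [-0.4, 0.1, -3.4]
grip_width: 9.0
gripper_force: 78.5
36.57 [655.3  -4.5 125.7] yaw 1.573 tilt [0.005 0.002] F [-0.4  0.1 -3.4] w 9.0 gf 78.5
d [-30.37, 6.47, 0.6] ang [-0.005, 0.002, 0.002] rows 7.4
d [0.0, 0.0, 10.0] ang [0.0, 0.0, 0.0] rows 2.4
```

```bash
python3 -m jog '{"delta_pos":[[-3,0.6,0],[-7,1.5,0],[-11,2.4,0],[-15,3.2,0],[-19,4.1,0],[-23,5,0],[-27,5.8,0],[-30.2,6.5,0]],"angular":[[0,0,0],[0,0,0],[0,0,0],[0,0,0],[0,0,0],[0,0,0],[0,0,0],[0,0,0]],"hand":[0.5,0.5,0.5,0.5,0.5,0.5,0.5,0.5]}'
python3 -m jog '{"delta_pos":[[0,0,0],[0,0,3],[0,0,6],[0,0,9],[0,0,10],[0,0,10],[0,0,10]],"angular":[[0,0,0],[0,0,0],[0,0,0],[0,0,0],[0,0,0],[0,0,0],[0,0,0]],"hand":[0.5,0.5,0.5,0.5,0.5,0.5,0.5]}'
python3 -c "
from h import *
st()"
```

```text
time_s: 37.23
position: [587.3, 299.3, 122.6]
eef_rot: [-2.224, 2.218, -0.0]
force: [0.6, 0.0, -2.0]
grip_width: 9.2
gripper_force: 78.5
time_s: 37.82
position: [589.2, 296.8, 23.8]
eef_rot: [-2.224, 2.219, -0.002]
force: [1.0, 0.2, -0.2]
grip_width: 9.0
gripper_force: 78.6
37.82 [589.2 296.8  23.8] yaw 1.573 tilt [ 0.001 -0.001] F [ 1.   0.2 -0.2] w 9.0 gf 78.6
```

```bash
python3 -m jog '{"delta_pos":[[0,0,0.6],[0,0,1.1],[0,0,1.5],[0,0,1.7],[0,0,1.7],[0,0,1.7]],"angular":[[0,0,0],[0,0,0],[0,0,0],[0,0,0],[0,0,0],[0,0,0]],"hand":[0.5,0.5,0.5,0.5,0.5,0.5]}'
python3 -m jog '{"delta_pos":[[0,0,0],[0,0,0],[0,0,0],[0,0,0],[0,0,-2],[0,0,-6],[0,0,-10],[0,0,-13]],"angular":[[0,0,0],[0,0,0],[0,0,0],[0,0,0],[0,0,0],[0,0,0],[0,0,0],[0,0,0]],"hand":[1.4,2.2,2.2,2.2,2.2,2.2,2.2,2.2]}'
python3 -c "
from h import *
st();plan((616.4,-4,130,1.571))"
```

```text
time_s: 38.32
position: [589.5, 297.2, 8.0]
eef_rot: [-2.222, 2.217, -0.002]
force: [-2.2, -0.7, 3.5]
grip_width: 9.3
gripper_force: 79.4
time_s: 38.98
position: [589.7, 297.3, 140.2]
eef_rot: [-2.221, 2.216, -0.003]
force: [1.2, 1.2, 0.0]
grip_width: 22.2
gripper_force: 0.0
38.98 [589.7 297.3 140.2] yaw 1.573 tilt [0.004 0.002] F [1.2 1.2 0. ] w 22.2 gf 0.0
d [30.14, -2.59, 0.98] ang [-0.004, 0.002, 0.002] rows 7.3
```

```bash
python3 -m jog '{"delta_pos":[[3,-0.3,0],[7,-0.6,0],[11,-1,0],[15,-1.3,0],[19,-1.6,0],[23,-2,0],[27,-2.3,0],[30.1,-2.6,0]],"angular":[[0,0,0],[0,0,0],[0,0,0],[0,0,0],[0,0,0],[0,0,0],[0,0,0],[0,0,0]],"hand":[3,3,3,3,3,3,3,3]}'
python3 -m jog '{"delta_pos":[[0,0,0],[0,0,2],[0,0,5],[0,0,6],[0,0,6],[0,0,6]],"angular":[[0,0,0],[0,0,0],[0,0,0],[0,0,0],[0,0,0],[0,0,0]],"hand":[3,3,3,3,3,3]}'
python3 -c "
from h import *
st();plan((616.4,-4,45,1.571))"
```

```text
time_s: 39.65
position: [615.3, -6.7, 137.0]
eef_rot: [-2.221, 2.219, -0.002]
force: [0.8, -0.3, -0.1]
grip_width: 30.1
gripper_force: 0.0
time_s: 40.15
position: [615.7, -3.8, 76.9]
eef_rot: [-2.224, 2.218, -0.001]
force: [0.7, -0.1, 0.1]
grip_width: 29.9
gripper_force: 0.0
40.15 [615.7  -3.8  76.9] yaw 1.573 tilt [0.001 0.   ] F [ 0.7 -0.1  0.1] w 29.9 gf 0.0
d [0.02, -0.06, 3.19] ang [-0.001, 0.0, 0.002] rows 0.8
```

```bash
python3 -m jog '{"delta_pos":[[0,0,1.5],[0,0,2.6],[0,0,3.2],[0,0,3.2],[0,0,3.2],[0,0,3.2],[0,0,3.2],[0,0,3.2]],"angular":[[0,0,0],[0,0,0],[0,0,0],[0,0,0],[0,0,0],[0,0,0],[0,0,0],[0,0,0]],"hand":[3,3,3,2,1,0.5,0.5,0.5]}' 80
python3 -m jog '{"delta_pos":[[0,0,0],[0,0,-1],[0,0,-3],[0,0,-6],[0,0,-8],[0,0,-8],[0,0,-8]],"angular":[[0,0,0],[0,0,0],[0,0,0],[0,0,0],[0,0,0],[0,0,0],[0,0,0]],"hand":[0.5,0.5,0.5,0.5,0.5,0.5,0.5]}'
python3 -c "
from h import *
st();plan((510,299,122,1.571))"
```

```text
time_s: 40.82
position: [616.0, -3.8, 45.2]
eef_rot: [-2.222, 2.217, -0.002]
force: [0.2, -0.5, -1.4]
grip_width: 9.1
gripper_force: 78.3
time_s: 41.4
position: [616.5, -3.7, 127.0]
eef_rot: [-2.22, 2.216, -0.004]
force: [-0.7, 0.1, -3.0]
grip_width: 9.0
gripper_force: 78.5
41.4 [616.5  -3.7 127. ] yaw 1.573 tilt [0.005 0.002] F [-0.7  0.1 -3. ] w 9.0 gf 78.5
d [-30.29, 10.59, 0.5] ang [-0.005, 0.002, 0.002] rows 7.7
```

```bash
python3 -m jog '{"delta_pos":[[-3,1,0],[-7,2.5,0],[-11,3.9,0],[-15,5.3,0],[-19,6.6,0],[-23,8,0],[-27,9.4,0],[-30.2,10.6,0]],"angular":[[0,0,0],[0,0,0],[0,0,0],[0,0,0],[0,0,0],[0,0,0],[0,0,0],[0,0,0]],"hand":[0.5,0.5,0.5,0.5,0.5,0.5,0.5,0.5]}'
python3 -m jog '{"delta_pos":[[0,0,0],[0,0,3],[0,0,6],[0,0,9],[0,0,10],[0,0,10],[0,0,10]],"angular":[[0,0,0],[0,0,0],[0,0,0],[0,0,0],[0,0,0],[0,0,0],[0,0,0]],"hand":[0.5,0.5,0.5,0.5,0.5,0.5,0.5]}'
python3 -c "
from h import *
st()"
```

```text
time_s: 42.07
position: [507.3, 299.4, 124.0]
eef_rot: [-2.224, 2.219, -0.001]
force: [0.7, 0.1, -1.5]
grip_width: 9.2
gripper_force: 78.5
time_s: 42.65
position: [509.3, 297.6, 24.8]
eef_rot: [-2.224, 2.219, -0.002]
force: [-0.1, 0.2, -2.4]
grip_width: 8.7
gripper_force: 78.6
42.65 [509.3 297.6  24.8] yaw 1.573 tilt [ 0.001 -0.001] F [-0.1  0.2 -2.4] w 8.7 gf 78.6
```

```bash
python3 -m jog '{"delta_pos":[[0,0,0.6],[0,0,1.1],[0,0,1.5],[0,0,1.8],[0,0,1.8],[0,0,1.8]],"angular":[[0,0,0],[0,0,0],[0,0,0],[0,0,0],[0,0,0],[0,0,0]],"hand":[0.5,0.5,0.5,0.5,0.5,0.5]}'
python3 -m jog '{"delta_pos":[[0,0,0],[0,0,0],[0,0,0],[0,0,0],[0,0,-2],[0,0,-6],[0,0,-10],[0,0,-13]],"angular":[[0,0,0],[0,0,0],[0,0,0],[0,0,0],[0,0,0],[0,0,0],[0,0,0],[0,0,0]],"hand":[1.4,2.2,2.2,2.2,2.2,2.2,2.2,2.2]}'
python3 -c "
from h import *
st();plan((540,-5.5,135,1.571))"
```

```text
time_s: 43.15
position: [509.5, 298.1, 8.1]
eef_rot: [-2.222, 2.217, -0.002]
force: [-3.2, -0.7, 6.4]
grip_width: 8.8
gripper_force: 79.7
time_s: 43.82
position: [509.6, 298.2, 139.9]
eef_rot: [-2.221, 2.216, -0.002]
force: [0.4, 1.3, 0.5]
grip_width: 22.1
gripper_force: 0.0
43.82 [509.6 298.2 139.9] yaw 1.573 tilt [0.004 0.002] F [0.4 1.3 0.5] w 22.1 gf 0.0
d [30.38, -2.96, 0.44] ang [-0.004, 0.002, 0.002] rows 7.3
```

```bash
python3 -m jog '{"delta_pos":[[3,-0.3,0],[7,-0.7,0],[11,-1.1,0],[15,-1.5,0],[19,-1.9,0],[23,-2.3,0],[27,-2.7,0],[30.2,-3,0]],"angular":[[0,0,0],[0,0,0],[0,0,0],[0,0,0],[0,0,0],[0,0,0],[0,0,0],[0,0,0]],"hand":[3,3,3,3,3,3,3,3]}'
python3 -m jog '{"delta_pos":[[0,0,0],[0,0,2],[0,0,5],[0,0,6],[0,0,6],[0,0,6]],"angular":[[0,0,0],[0,0,0],[0,0,0],[0,0,0],[0,0,0],[0,0,0]],"hand":[3,3,3,3,3,3]}'
python3 -c "
from h import *
st();plan((540,-5.5,46,1.571))"
```

```text
time_s: 44.48
position: [539.4, -6.5, 136.9]
eef_rot: [-2.222, 2.218, -0.002]
force: [1.2, -0.3, -0.4]
grip_width: 30.2
gripper_force: 0.0
time_s: 44.98
position: [539.7, -4.0, 76.7]
eef_rot: [-2.224, 2.218, -0.001]
force: [0.8, 0.2, 0.9]
grip_width: 30.1
gripper_force: 0.0
44.98 [539.7  -4.   76.7] yaw 1.574 tilt [0.001 0.   ] F [0.8 0.2 0.9] w 30.1 gf 0.0
d [0.15, -0.03, 3.07] ang [-0.001, 0.0, 0.003] rows 0.7
```

```bash
python3 -m jog '{"delta_pos":[[0.1,0,1.5],[0.1,0,2.6],[0.1,0,3.1],[0.1,0,3.1],[0.1,0,3.1],[0.1,0,3.1],[0.1,0,3.1],[0.1,0,3.1]],"angular":[[0,0,0],[0,0,0],[0,0,0],[0,0,0],[0,0,0],[0,0,0],[0,0,0],[0,0,0]],"hand":[3,3,3,2,1,0.5,0.5,0.5]}' 80
python3 -m jog '{"delta_pos":[[0,0,0],[0,0,-1],[0,0,-3],[0,0,-6],[0,0,-8],[0,0,-8],[0,0,-8]],"angular":[[0,0,0],[0,0,0],[0,0,0],[0,0,0],[0,0,0],[0,0,0],[0,0,0]],"hand":[0.5,0.5,0.5,0.5,0.5,0.5,0.5]}'
python3 - <<'E'
from h import *
st();plan((435,299,122,1.571))
S=capture("side")[:,:,::-1].copy();cv2.imwrite("pics/s8.png",S)
for q in bars("side",S,(155,200,280,285),15,40): print(*[np.round(x,3) for x in q])
E
```

```text
time_s: 45.65
position: [540.4, -4.7, 46.8]
eef_rot: [-2.222, 2.216, -0.002]
force: [-2.5, 1.7, 5.8]
grip_width: 8.8
gripper_force: 78.9
time_s: 46.23
position: [540.3, -4.9, 127.4]
eef_rot: [-2.22, 2.216, -0.003]
force: [-0.3, -0.3, -2.3]
grip_width: 8.8
gripper_force: 78.6
46.23 [540.3  -4.9 127.4] yaw 1.573 tilt [0.005 0.002] F [-0.3 -0.3 -2.3] w 8.8 gf 78.6
d [-30.4, 10.48, 0.55] ang [-0.005, 0.002, 0.002] rows 7.7
[585.727 299.47 ] 0.007 210.275 [196.159 230.93 ] 227
[506.022 323.522] 0.011 214.604 [208.22  246.264] 250
```

The second bar has been shifted about 25 mm along y (the knock), but it is still well on the mat at (506,323). I place the third at x=435.

```bash
python3 -m jog '{"delta_pos":[[-3,1,0],[-7,2.5,0],[-11,3.9,0],[-15,5.3,0],[-19,6.6,0],[-23,8,0],[-27,9.4,0],[-30.2,10.5,0]],"angular":[[0,0,0],[0,0,0],[0,0,0],[0,0,0],[0,0,0],[0,0,0],[0,0,0],[0,0,0]],"hand":[0.5,0.5,0.5,0.5,0.5,0.5,0.5,0.5]}'
python3 -m jog '{"delta_pos":[[0,0,0],[0,0,3],[0,0,6],[0,0,9],[0,0,10],[0,0,10],[0,0,10]],"angular":[[0,0,0],[0,0,0],[0,0,0],[0,0,0],[0,0,0],[0,0,0],[0,0,0]],"hand":[0.5,0.5,0.5,0.5,0.5,0.5,0.5]}'
python3 -c "
from h import *
st()"
```

```text
time_s: 46.95
position: [432.2, 298.1, 124.7]
eef_rot: [2.224, -2.219, 0.001]
force: [1.5, 0.3, -1.9]
grip_width: 8.9
gripper_force: 78.6
time_s: 47.53
position: [434.2, 296.4, 25.5]
eef_rot: [-2.224, 2.219, -0.002]
force: [0.3, 0.1, -2.1]
grip_width: 8.9
gripper_force: 78.7
47.53 [434.2 296.4  25.5] yaw 1.573 tilt [ 0.001 -0.001] F [ 0.3  0.1 -2.1] w 8.9 gf 78.7
```

```bash
python3 -m jog '{"delta_pos":[[0,0,0.6],[0,0,1.1],[0,0,1.5],[0,0,1.7],[0,0,1.7],[0,0,1.7]],"angular":[[0,0,0],[0,0,0],[0,0,0],[0,0,0],[0,0,0],[0,0,0]],"hand":[0.5,0.5,0.5,0.5,0.5,0.5]}'
python3 -m jog '{"delta_pos":[[0,0,0],[0,0,0],[0,0,0],[0,0,0],[0,0,-2],[0,0,-6],[0,0,-10],[0,0,-14]],"angular":[[0,0,0],[0,0,0],[0,0,0],[0,0,0],[0,0,0],[0,0,0],[0,0,0],[0,0,0]],"hand":[1.4,2.2,2.2,2.2,2.2,2.2,2.2,2.2]}'
python3 -m jog '{"delta_pos":[[3,-2,-1],[6,-5,-2],[9,-8,-3],[12,-11,-3],[15,-14,-3],[17,-16,-3],[17,-16,-3],[17,-16,-3]],"angular":[[0,0,0],[0,0,0],[0,0,0],[0,0,0],[0,0,0],[0,0,0],[0,0,0],[0,0,0]],"hand":[2.2,2.2,2.2,2.2,2.2,2.2,2.2,2.2]}'
python3 - <<'E'
from h import *
st()
S=capture("side")[:,:,::-1].copy();T=capture("top")[:,:,::-1].copy()
cv2.imwrite("pics/s9.png",cv2.resize(S[100:300,130:380],None,fx=3,fy=3,interpolation=cv2.INTER_CUBIC));cv2.imwrite("pics/t9.png",T)
for q in bars("side",S,(155,200,280,285),15,40): print(*[np.round(x,3) for x in q])
E
```

```text
time_s: 48.03
position: [434.5, 297.1, 9.8]
eef_rot: [-2.222, 2.217, -0.001]
force: [-2.4, -1.3, 6.8]
grip_width: 9.2
gripper_force: 79.9
time_s: 48.7
position: [433.7, 296.1, 150.2]
eef_rot: [-2.223, 2.219, -0.002]
force: [1.7, 1.2, 0.8]
grip_width: 22.2
gripper_force: 0.0
time_s: 49.37
position: [595.0, 125.2, 178.1]
eef_rot: [-2.219, 2.222, -0.001]
force: [0.1, 0.6, -0.5]
grip_width: 22.0
gripper_force: 0.0
49.37 [595.  125.2 178.1] yaw 1.569 tilt [0.001 0.   ] F [ 0.1  0.6 -0.5] w 22.0 gf 0.0
[585.507 298.373] 0.007 212.461 [197.176 230.256] 250
[506.08  324.579] 0.01 212.486 [208.595 245.95 ] 262
[431.615 294.506] 0.007 212.106 [232.561 251.74 ] 262
```

View pics/s9.png

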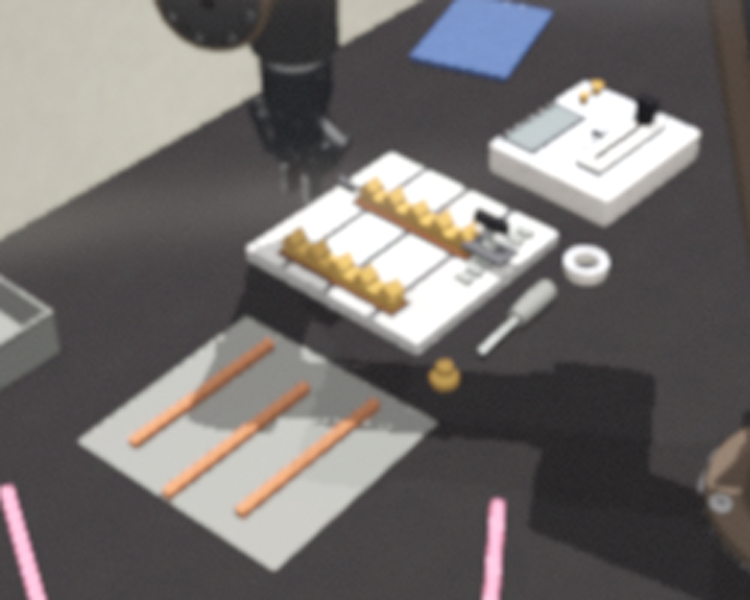

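Three bars lie flat and separate on the mat, the carriage is at the clip, and the fader is at its zero end at (647,108). The other objects have not moved, and the arm is clear of everything. I hand it in.

```bash
python3 -m jog '{"delta_pos":[[0,0,0],[0,0,0],[0,0,0]],"angular":[[0,0,0],[0,0,0],[0,0,0]],"hand":[2.2,2.2,2.2]}' >/dev/null; python3 -c "
from station import env
print(env.sign_off())"
```

```text
the job is handed in; nothing more can be done
None
```

I finished every step and handed the job in at about 50 s; the sign-off returned no verdict. The carriage is latched at the clip, and all three bars present went into slots and are back on the mat. The fader went level with the tab (within about 2 mm) and back to its zero stop, and the screwdriver, tape and nut look unmoved.

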